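Load the wired fuse lane

ROBOT

A 6-joint arm with a two-finger parallel gripper is mounted at the origin on the work surface. World frame = base frame: x ahead of the robot, y to its left, z up, the work surface at z = 0. Lengths are in mm, angles in rad, forces in N, time in s.
With the tool pointing down it reaches from about 350 to 775 mm from the base axis. Payload 7.3 kg.
Tool frame: the origin (TCP) lies between the finger pads; the fingertips stand 17 mm ahead of it and the grasp point (between the pads) lies 2 mm behind it; z points along the fingers, y is the direction in which the jaws open and shut (so a half turn about z gives the same grasp; the last joint's range is limited). The gripper opens to 92 mm and grips with 3 to 60 N. Pads are 19 mm wide; open, the fingers measure 130 mm over their backs; the gripper's body (75 mm by 190 mm) begins 47 mm behind the grasp point.
Start: joints at [1.186, 0.342, 1.524, -0, 1.275, -0.146], TCP at [124.165, 510.124, 243.741] pointing down, gripper open.
Joint ranges: [-2.53, 2.53], [-0.77, 2.02], [0.04, 2.7], [-1, 4.14], [0.28, 2.66], [-3.11, 3.11]. Speed limits (rad/s): [2.57, 2.57, 3.14, 3.14, 3.14, 3.14].

INTERFACE

Orientations are given as [roll, pitch, yaw] about the fixed x, y, z axes, in that order (R = Rz(yaw) Ry(pitch) Rx(roll)).
In Python, from plant import get_obs, capture, get_calibration, close_job gives the robot as it stands.
- The arm moves only by the tool carry_out, never from a script. Its argument "moves" is one flat list of numbers, 7 for each row, row after row: the shift along the tool's x, y, z normalised to -1 to 1, where 1 is 40 cm, then the turn, a rotation vector about the tool's x, y, z normalised to -1 to 1, where 1 is 30 degrees, then the opening, from 0 (shut) to 1 (fully open). A call has exactly 8 rows; each row is the pose to reach, as a shift and turn from the pose measured when the call began, along the tool's axes at that moment; what a row does not reach only later rows make up. A row lasts 1/10 s, in which the tool goes at most 50 mm and 8.59 degrees, less where a joint would pass 70% of its speed; a pose out of reach is approached as far as the arm can. A call with a number of a shift or a turn outside -1 to 1 is refused whole. A call with a gripper value outside its range is refused whole. The fingers move at their own pace and stop on an object; the grip force is fixed at half the most. Time passes only in rows, so rows that repeat a pose let the fingers close, or fill a call up. It gives the time, the measured TCP pose, the force and the opening at its end, in the units of the state.
- get_obs(): the state, without advancing time (a new reading comes with each control period).
- capture(name): name is "scene" or "top"; returns the picture (420x560x3 uint8, red, green, blue); there is no depth.
- get_calibration(name): a dict with "vfov" (degrees; the focal length in pixels is half the picture's height over the tangent of half this angle, whatever the lens; pixels are square), "cx", "cy" (the principal point, pixels), "dist" ([k1, k2, p1, p2, k3] as OpenCV has them; the pictures are not rectified), "cam_to_world" (4x4, takes a point from camera to world coordinates). Camera axes: x right, y up, looking along -z (the intrinsics and any distortion apply to the point x, -y, -z); pixel columns grow to the right and rows downward; lengths in mm; the calibration is good to about 2 mm. A picture is of the moment at which its call begins. get_calibration takes no time and is no camera call.
- close_job(): hands the job in, once; it reports no verdict.
The state is a dict: "time": time; "joint_positions": joint angles; "dq": joint speeds; "tau": joint torques, N m; "tool_pos": TCP position; "tcp_rot": TCP orientation; "contact_force": force on the tool from outside, world axes, zero at the start; "moment": the same for the moment, N m; "grip_width": finger opening in mm.
Only numpy, scipy, OpenCV 4.12 (cv2) and the standard library are available. Lean on these libraries where they do the work, as an engineer would, in place of code of your own. Each camera call takes 0.05 s, during which the arm holds its last target.

TASK

Only the lane with the nickel contact at its left end is wired: first lay the green cover, rib up, flat on the floor of the other lane to close it off, then stand every fallen fuse on end between the curbs of the wired lane, and when all are standing press the start button fully down. The fuses are brittle ceramic, so squeeze them with no more than about 40 N; each lane's own fuse must be left standing where it is, and the other things on the bench undisturbed.

Things in the scene. Friction and masses are not known exactly. Their poses are not given: they have to be found in the camera images.
- fuse1: rectangular white ceramic fuse with a nickel cap on each end, 44 x 44 x 96 mm, about 0.4 kg; origin at its centre, z along its 96 mm length (both ends alike, either end may be up), x and y square to its side faces; starts lying on its side on the pine, or is absent
- fuse2: rectangular white ceramic fuse with a nickel cap on each end, 44 x 44 x 96 mm, about 0.4 kg; origin at its centre, z along its 96 mm length (both ends alike, either end may be up), x and y square to its side faces; starts lying on its side on the pine, or is absent
- fuse3: rectangular white ceramic fuse with a nickel cap on each end, 44 x 44 x 96 mm, about 0.4 kg; origin at its centre, z along its 96 mm length (both ends alike, either end may be up), x and y square to its side faces; starts lying on its side on the pine, or is absent
- fuse4: rectangular white ceramic fuse with a nickel cap on each end, 44 x 44 x 96 mm, about 0.4 kg; origin at its centre, z along its 96 mm length (both ends alike, either end may be up), x and y square to its side faces; starts lying on its side on the pine, or is absent
- near_stander: a fuse just like the others (44 x 44 x 96 mm, origin at its centre, z along its length) that already stands on end near the middle of the near lane; leave it standing there
- far_stander: a fuse just like the others (44 x 44 x 96 mm, origin at its centre, z along its length) that already stands on end near the middle of the far lane; leave it standing there
- tray: fixed grey laminate loading tray on the bench, 235 mm (x) by 460 mm (y), 6 mm thick, with two straight lanes along its y; each lane is 76 mm wide and 460 mm long between aluminium curbs 8 mm thick that stand 12 mm above the tray's surface; the ends are open. Origin at the centre of its underside, z up, x from the near lane to the far lane
- near_lane (a point): middle of the floor of the lane closer to the robot, on the tray's surface; y along the lane, x across, z up
- far_lane (a point): the same for the lane farther from the robot, 115 mm beyond
- near_head (a point): point on the bench beyond the left (+y) end of the near lane, 290 mm from the lane's middle, where a head block stands
- far_head (a point): the same for the far lane
- contact_head: fixed black block 80 x 90 x 50 mm carrying a round nickel contact 56 mm wide and 35 mm high with a small brass tip (95 mm in all); stands at the left end of one lane: that lane is the wired one. Origin at the centre of its underside
- jig_head: fixed black plastic holder jig, 80 x 90 mm, a U of two upright cheeks 85 mm high with nothing in it; stands at the left end of the other lane, which is not wired. Origin at the centre of its underside
- cover: green nylon cover, 0.15 kg: a block 96 mm (x) by 56 mm (y) by 24 mm high with a finger rib along x on top (70 mm long, 14 mm thick, 26 mm high, its top 50 mm above the underside). Origin at the centre of its underside, z up
- start (a joint): travel of the start button, 0 when up, 0.006 m when fully down; a spring takes 4 N to press it home
- start_top (a point): centre of the top of the start button: a grey round cap 34 mm wide on a fixed grey box 75 x 100 x 30 mm to the robot's left front; pressed straight down
- puller: black-handled steel fuse puller, 160 mm long; a bystander on the pine to be left alone. Origin at the middle of its underside
- end_cap: loose nickel end cap, 54 mm wide, 32 mm high; a bystander on the pine to be left alone. Origin at the middle of its underside
- driver: screwdriver lying on the bench; a bystander on the pine to be left alone. Origin at the middle of its underside
- jar: jar 60 mm wide, 75 mm high; a bystander on the pine to be left alone. Origin at the middle of its underside
- clamp_block: aluminium block 60 x 45 x 35 mm; a bystander on the pine to be left alone. Origin at the middle of its underside
There are look-alikes about, which are no part of the job. What is shaped like the fuse1 but pink is not meant. What is shaped like the fuse2 but red is not meant.

How it is judged:
By the outcome, as a careful person would: the job done as asked, in the order asked, and still so for the second after the job is handed in, with the robot touching nothing.
Of fuse1, fuse2, fuse3, fuse4 only 3 to 4 are there at a start; the rules pass over those that are not, and their reading is None.
At some moment in a run one of fuse1, fuse2, fuse3, fuse4, cover may be knocked a few centimetres aside while the robot is not near it.
Once in a run the grip may slacken for a moment while it holds something.
It also fails if it takes over 210 s, if anything falls off the work surface, if the arm or the gripper's body presses on something with over 40 N, if the wrist force passes 120 N, or if a joint passes its speed limit or range.

## Working session

There is one attempt and no reset: what is moved stays moved. The work goes in short steps, Python scripts to look and compute and a tool call to move; the robot and the scene stay as the last step left them, time stands still between calls to the robot, and variables do not carry over. Pictures are saved under pics/ and viewed, and the job is handed in when it is done.

Besides the shell and the picture viewer there is one more tool, called after "Request:" as a command line: name --argument value ..., lists and objects as JSON in quotes. carry_out: Moves the arm, as the interface text tells. Scaled input: -1 to 1 covers 40 cm each way for a shift and 30 degrees each way for a turn. Its arguments: {"type":"object","properties":{"moves":{"type":"array","items":{"type":"number"}}},"required":["moves"]}

```bash
ls; mkdir -p pics
python3 - <<'E'
from plant import *
import cv2
print(get_obs())
for n in("scene","top"):
    im=capture(n); cv2.imwrite(f"pics/{n}0.png",im[:,:,::-1]); print(n,get_calibration(n))
E
```

```text
pics
{'time': 0.0, 'joint_positions': array([ 1.18600906e+00,  3.42756974e-01,  1.52498249e+00, -5.63161930e-07,
        1.27538052e+00, -1.45981839e-01]), 'dq': array([-0.00013829, -0.00192887,  0.00100326,  0.0012952 , -0.00133862,
        0.00035351]), 'tau': array([-3.14545950e-04, -4.31237483e+01, -2.44217420e+01,  7.16686388e-02,
        5.59272605e-02, -9.94235324e-05]), 'tool_pos': array([124.01733292, 509.77144882, 243.03920685]), 'tcp_rot': array([-3.14008149e+00, -2.21638166e-04,  2.90278722e+00]), 'contact_force': array([-0.1040816 , -0.03166984,  0.50461937]), 'moment': array([-0.0082517 , -0.00056637,  0.00141059]), 'grip_width': 92.07667929251573}
scene {'vfov': 43.35621221313981, 'cx': 284.5834434522535, 'cy': 208.5875842791416, 'dist': array([-0.05680777,  0.        ,  0.        ,  0.        ,  0.        ]), 'cam_to_world': array([[ 8.11362509e-01, -4.25183234e-01,  4.01136008e-01,
         1.12649327e+03],
       [ 5.84487041e-01,  5.99630815e-01, -5.46642282e-01,
        -8.33572298e+02],
       [-8.11037872e-03,  6.77983852e-01,  7.35032053e-01,
         1.11023749e+03],
       [ 0.00000000e+00,  0.00000000e+00,  0.00000000e+00,
         1.00000000e+00]])}
top {'vfov': 45.0172996107674, 'cx': 284.03441387378814, 'cy': 208.996701780217, 'dist': array([0.05878493, 0.        , 0.        , 0.        , 0.        ]), 'cam_to_world': array([[ 6.28715641e-02,  9.72146639e-01, -2.25783255e-01,
         2.27792406e+02],
       [-9.98015294e-01,  6.04352835e-02, -1.76931849e-02,
        -5.04364690e+01],
       [-3.55509521e-03,  2.26447539e-01,  9.74016875e-01,
         1.45769484e+03],
       [ 0.00000000e+00,  0.00000000e+00,  0.00000000e+00,
         1.00000000e+00]])}
```

View pics/scene0.png

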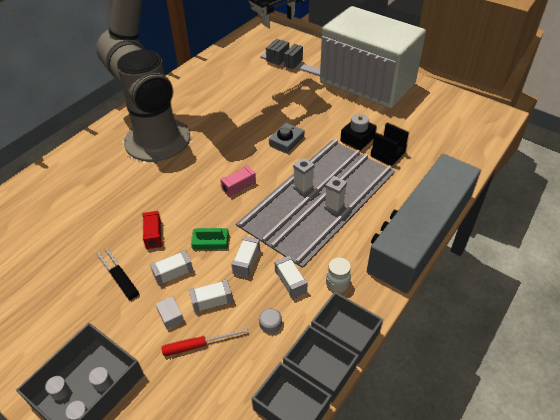

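View pics/top0.png

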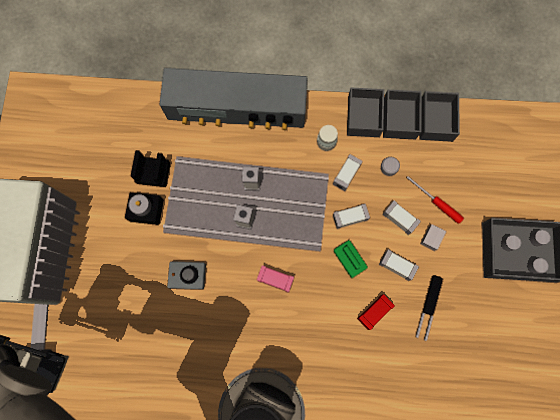

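The contact head is at the left end of the near lane, so that lane is wired and the cover goes in the far lane. I count four fallen fuses, and the green cover is at top-view pixel (350,258). Next I'll zoom in to measure.

```bash
cat > h.py <<'E'
import numpy as np, cv2
from scipy.spatial.transform import Rotation as Rn
from scipy.optimize import least_squares
from plant import *
F=np.diag([1,-1,-1.])
def cam(n):
    c=get_calibration(n); f=210/np.tan(np.radians(c['vfov'])/2)
    K=np.array([[f,0,c['cx']],[0,f,c['cy']],[0,0,1]]); T=c['cam_to_world']
    return K,np.array(c['dist']),T[:3,:3]@F,T[:3,3]
def proj(n,P):
    K,d,R,t=cam(n); P=np.atleast_2d(P).astype(float)
    r,_=cv2.Rodrigues(R.T); return cv2.projectPoints(P,r,-R.T@t,K,d)[0][:,0]
def w(n,uv,z):
    K,d,R,t=cam(n); u=cv2.undistortPoints(np.array(uv,float).reshape(-1,1,2),K,d)[:,0]
    D=(R@np.c_[u,np.ones(len(u))].T).T; z=np.broadcast_to(z,len(D))
    return t+D*((z-t[2])/D[:,2])[:,None]
def snap(n,name):
    im=capture(n)[:,:,::-1].copy(); cv2.imwrite(f"pics/{name}.png",im); return im
def crop(im,x0,y0,x1,y1,s,name):
    c=cv2.resize(im[y0:y1,x0:x1],None,fx=s,fy=s,interpolation=cv2.INTER_CUBIC)
    st=20
    for x in range((x0//st+1)*st,x1,st): cv2.putText(c,str(x),((x-x0)*s,10),0,.35,(0,255,255),1); cv2.line(c,((x-x0)*s,12),((x-x0)*s,18),(0,255,255),1)
    for y in range((y0//st+1)*st,y1,st): cv2.putText(c,str(y),(0,(y-y0)*s),0,.35,(0,255,255),1); cv2.line(c,(24,(y-y0)*s),(30,(y-y0)*s),(0,255,255),1)
    cv2.imwrite(f"pics/{name}.png",c)
E
python3 - <<'E'
from h import *
a=cv2.imread('pics/top0.png'); crop(a,320,145,470,290,5,'c1'); crop(a,110,140,340,290,3,'c2')
b=cv2.imread('pics/scene0.png'); crop(b,130,210,330,340,4,'c3')
E
```

```text
(no output)
```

View pics/c1.png

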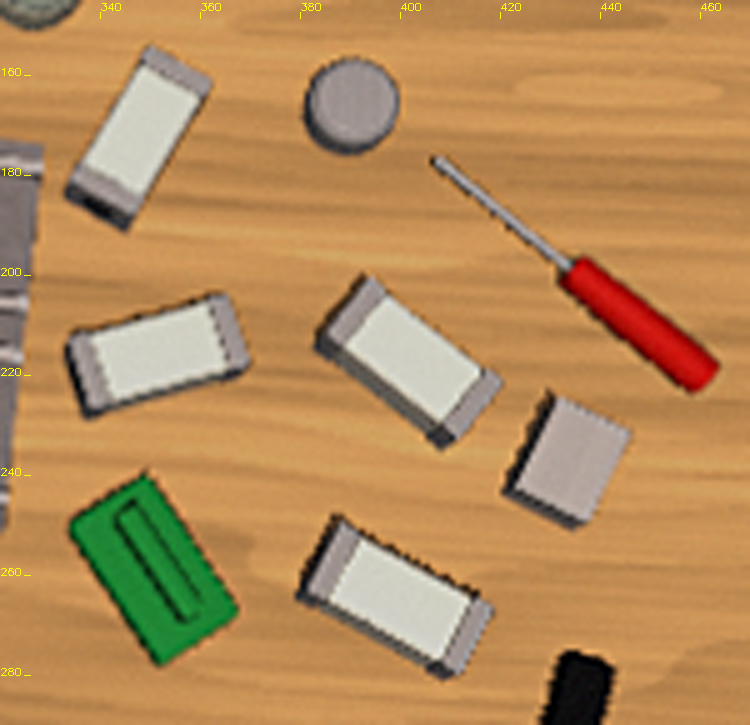

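View pics/c2.png

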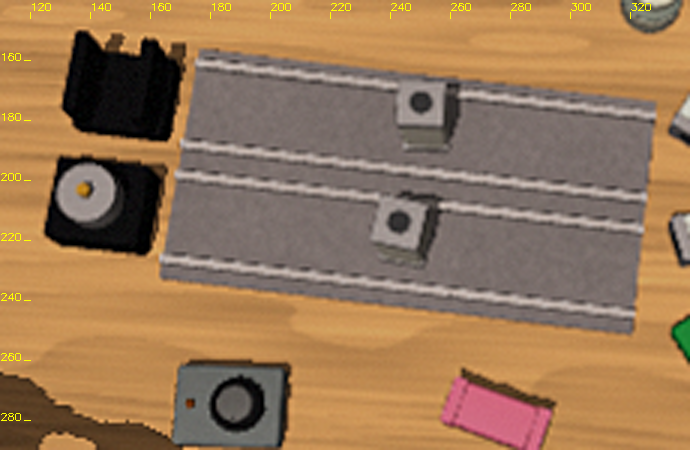

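View pics/c3.png

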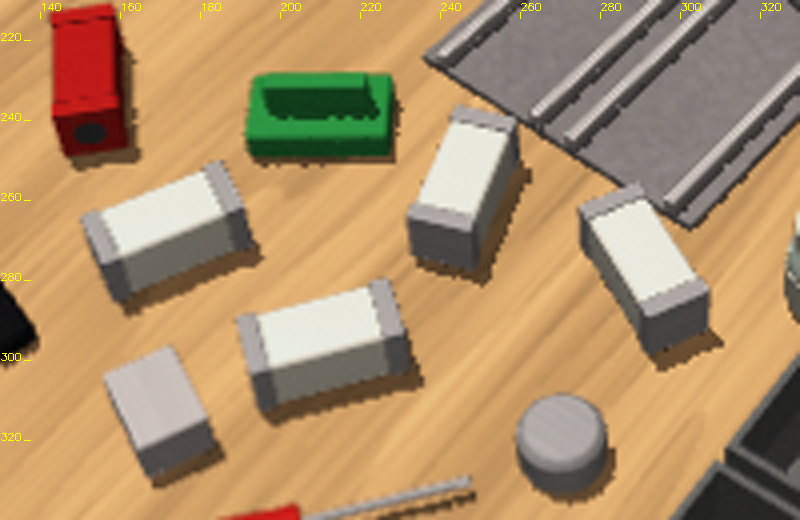

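```bash
cat > fit.py <<'E'
from h import *
T=lambda L:np.array(L,float)/5+[320,145]
S=lambda L:np.array(L,float)/4+[130,210]
ob={
'A':(T([(150,45),(212,83),(135,210),(70,175)]),S([(640,183),(708,288),(643,315),(580,210)])),
'B':(T([(72,340),(222,292),(248,365),(98,405)]),S([(458,108),(520,122),(475,225),(410,212)])),
'C':(T([(367,275),(500,380),(450,430),(322,335)]),S([(238,318),(383,280),(408,325),(258,368)])),
'D':(T([(340,515),(495,605),(455,660),(308,588)]),S([(83,215),(220,162),(245,208),(105,263)])),
'cov':(T([(148,472),(240,608),(162,665),(70,525)]),S([(258,75),(392,75),(392,133),(248,138)]))}
for k,(t,s) in ob.items():
    zt=24 if k=='cov' else 44; L,W=(96,56) if k=='cov' else (96,44)
    pt=w('top',t,zt)[:,:2]; ps=w('scene',s,zt)[:,:2]
    for n,p in(('top',pt),('scn',ps)):
        c=p.mean(0); e=[np.linalg.norm(p[i]-p[i-1]) for i in range(4)]
        R=cv2.minAreaRect(p.astype(np.float32))
        l=max(range(4),key=lambda i:e[i]); v=p[l]-p[l-1]
        o=p[l-2]-p[l-3]; v=v-o if v@o<0 else v+o
        print(k,n,c.round(1),np.round(e,0),'axis deg',round(np.degrees(np.arctan2(v[1],v[0]))%180,1))
C2=lambda L:np.array(L,float)/3+[110,140]
print('tray corners z6',w('top',C2([(200,48),(655,102),(632,330),(160,278)]),6).round(0)[:,:2].tolist())
print('far curb ends z18: outer far,inner..',w('top',C2([(197,62),(655,115),(180,145),(645,197),(177,174),(642,229),(163,258),(632,315)]),18).round(0)[:,:2].tolist())
print('near stander top z102',w('top',C2([(399,222)]),102).round(0),'far',w('top',C2([(421,102)]),102).round(0))
print('button z?',w('top',C2([(238,403)]),40).round(0))
E
python3 fit.py
```

```text
A top [ 681.7 -204.4] [93. 43. 90. 43.] axis deg 152.1
A scn [ 681.3 -205.1] [43. 90. 44. 88.] axis deg 152.3
B top [ 549.8 -219.3] [40. 91. 45. 89.] axis deg 110.2
B scn [ 552.3 -217.9] [88. 43. 87. 43.] axis deg 108.7
C top [ 556.1 -360.5] [45. 95. 41. 89.] axis deg 54.1
C scn [ 556.2 -362.1] [39. 90. 37. 92.] axis deg 54.2
D top [ 420.6 -356. ] [46. 97. 39. 88.] axis deg 64.6
D scn [ 419.7 -357.4] [42. 92. 42. 92.] axis deg 63.0
cov top [ 428.4 -222.7] [55. 92. 55. 93.] axis deg 35.9
cov scn [ 431.  -221.8] [55. 91. 51. 95.] axis deg 36.7
tray corners z6 [[708.0, 308.0], [680.0, -149.0], [450.0, -137.0], [472.0, 321.0]]
far curb ends z18: outer far,inner.. [[689.0, 307.0], [663.0, -149.0], [603.0, 314.0], [579.0, -143.0], [574.0, 314.0], [547.0, -142.0], [490.0, 317.0], [462.0, -136.0]]
near stander top z102 [[521.  86. 102.]] far [[636.  74. 102.]]
button z? [[354. 227.  40.]]
```

```bash
cat > go.py <<'E'
# go.py x y z yaw tilt : delta in tool axes/units. tilt>0: tool points toward heading yaw
import sys; from h import *
def Rt(yaw,tilt): return Rn.from_euler('z',yaw,degrees=True)*Rn.from_euler('x',np.pi)*Rn.from_euler('y',tilt,degrees=True)
if __name__=='__main__':
    x,y,z,yaw,tilt=map(float,sys.argv[1:6]); o=get_obs()
    R0=Rn.from_euler('xyz',o['tcp_rot']); p=o['tool_pos']
    d=R0.inv().apply(np.array([x,y,z])-p)/400; rv=np.degrees((R0.inv()*Rt(yaw,tilt)).as_rotvec())/30
    f=min(1,1/max(abs(d).max(),abs(rv).max()))
    print('t',round(o['time'],2),'pos',p.round(1),'rpy',np.degrees(o['tcp_rot']).round(1),'q',o['joint_positions'].round(2),'g',round(o['grip_width'],1),'F',o['contact_force'].round(1))
    print('delta',d.round(3),rv.round(3),'frac',round(f,2))
    if f<1:
        print('scaled',(d*f).round(3),(rv*f).round(3))
        print('full shift clip ',d.clip(-1,1).round(3),(rv/np.abs(rv).max()).round(3))
E
python3 go.py 450 250 250 120 0
```

```text
t 0.1 pos [124.  509.8 243.1] rpy [-179.9   -0.   166.3] q [ 1.19  0.34  1.52 -0.    1.28 -0.15] g 91.5 F [-0.7 -1.   0.2]
delta [-0.945 -0.438 -0.017] [-3.000e-03  1.000e-03  1.544e+00] frac 0.65
scaled [-0.612 -0.284 -0.011] [-0.002  0.     1.   ]
full shift clip  [-0.945 -0.438 -0.017] [-0.002  0.     1.   ]
```

Request:
carry_out --moves '[-0.94,-0.44,0,0,0,1,1,-0.94,-0.44,0,0,0,1,1,-0.94,-0.44,0,0,0,1,1,-0.94,-0.44,0,0,0,1,1,-0.94,-0.44,0,0,0,1,1,-0.94,-0.44,0,0,0,1,1,-0.94,-0.44,0,0,0,1,1,-0.94,-0.44,0,0,0,1,1]'

```text
time: 0.9
tool_pos: [437.0, 257.8, 243.1]
tcp_rot: [-3.14, 0.0, 2.379]
contact_force: [0.0, 0.7, 0.2]
grip_width: 91.8
```

```bash
python3 go.py 520 -50 220 90 0
```

```text
t 0.9 pos [437.  257.8 243.1] rpy [-179.9    0.   136.3] q [ 0.38  0.31  1.57 -0.    1.26 -0.43] g 91.8 F [0.  0.7 0.2]
delta [-0.681 -0.413  0.059] [-0.003  0.002  1.544] frac 0.65
scaled [-0.441 -0.268  0.038] [-0.002  0.001  1.   ]
full shift clip  [-0.681 -0.413  0.059] [-0.002  0.001  1.   ]
```

Request:
carry_out --moves '[-0.68,-0.41,0.06,0,0,1,1,-0.68,-0.41,0.06,0,0,1,1,-0.68,-0.41,0.06,0,0,1,1,-0.68,-0.41,0.06,0,0,1,1,-0.68,-0.41,0.06,0,0,1,1,-0.68,-0.41,0.06,0,0,1,1,-0.68,-0.41,0.06,0,0,1,1,-0.68,-0.41,0.06,0,0,1,1]'

```text
time: 1.7
tool_pos: [520.6, -51.6, 218.5]
tcp_rot: [-3.139, 0.001, 1.851]
contact_force: [-0.6, 0.4, 0.3]
grip_width: 92.0
```

```bash
python3 go.py 429 -222 150 36.3 0
```

```text
t 1.7 pos [520.6 -51.6 218.5] rpy [-179.9    0.   106.1] q [-0.24  0.36  1.57 -0.    1.21 -0.52] g 92.0 F [-0.6  0.4  0.3]
delta [-0.346 -0.338  0.173] [-0.003  0.004  2.326] frac 0.43
scaled [-0.149 -0.145  0.074] [-0.001  0.002  1.   ]
full shift clip  [-0.346 -0.338  0.173] [-0.001  0.002  1.   ]
```

Request:
carry_out --moves '[-0.346,-0.338,0.12,0,0,1,1,-0.346,-0.338,0.12,0,0,1,1,-0.346,-0.338,0.12,0,0,1,1,-0.346,-0.338,0.12,0,0,1,1,-0.346,-0.338,0.12,0,0,1,1,-0.346,-0.338,0.12,0,0,1,1,-0.346,-0.338,0.12,0,0,1,1,-0.346,-0.338,0.12,0,0,1,1]'

```text
time: 2.5
tool_pos: [429.8, -220.6, 171.4]
tcp_rot: [-3.141, 0.002, 1.331]
contact_force: [0.8, -0.4, -0.2]
grip_width: 91.9
```

```bash
python3 go.py 429 -222 150 36.3 0
```

```text
t 2.5 pos [ 429.8 -220.6  171.4] rpy [-1.799e+02  1.000e-01  7.620e+01] q [-0.63  0.34  1.74 -0.    1.06 -0.39] g 91.9 F [ 0.8 -0.4 -0.2]
delta [-0.004 -0.001  0.053] [-1.000e-03  4.000e-03  1.331e+00] frac 0.75
scaled [-0.003 -0.001  0.04 ] [-0.     0.003  1.   ]
full shift clip  [-0.004 -0.001  0.053] [-0.     0.003  1.   ]
```

Request:
carry_out --moves '[0,0,0,0,0,1,1,0,0,0,0,0,1,1,0,0,0,0,0,1,1,0,0,0,0,0,1,1,0,0,0,0,0,1,1,0,0,0,0,0,1,1,0,0,0,0,0,1,1,0,0,0,0,0,1,1]'

```text
time: 3.3
tool_pos: [429.9, -220.4, 171.4]
tcp_rot: [3.141, 0.002, 0.808]
contact_force: [0.0, 0.4, -0.1]
grip_width: 91.8
```

```bash
python3 go.py 429 -222 100 36.3 0
python3 - <<'E'
from h import *
a=snap('top','t1');crop(a,310,145,460,290,5,'t1c')
b=snap('scene','s1');crop(b,130,190,330,340,4,'s1c')
E
```

```text
t 3.3 pos [ 429.9 -220.4  171.4] rpy [1.80e+02 1.00e-01 4.63e+01] q [-0.63  0.34  1.74 -0.    1.06  0.13] g 91.8 F [ 0.   0.4 -0.1]
delta [-0.004  0.001  0.179] [0.001 0.004 0.334] frac 1
```

View pics/s1c.png

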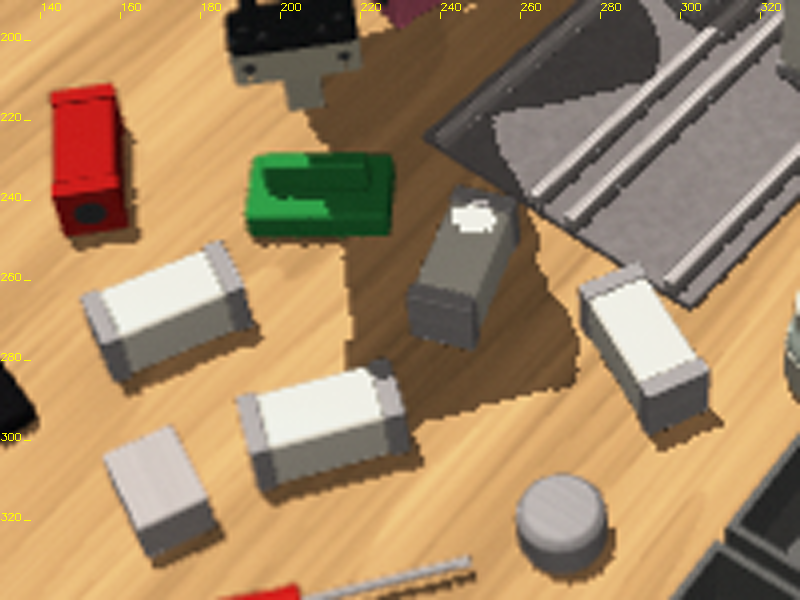

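View pics/t1c.png

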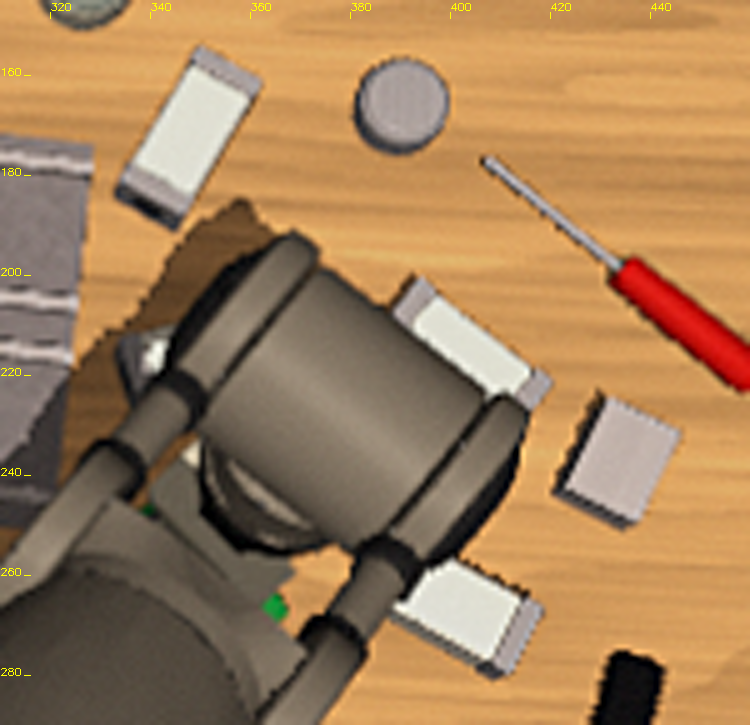

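Request:
carry_out --moves '[-0.003,0.001,0.05,0,0,0.11,0.8,-0.004,0.001,0.12,0,0,0.22,0.7,-0.004,0.001,0.2,0,0,0.334,0.6,-0.004,0.001,0.25,0,0,0.334,0.55,-0.004,0.001,0.28,0,0,0.334,0.5,-0.004,0.001,0.3,0,0,0.334,0.5,-0.004,0.001,0.321,0,0,0.334,0.5,-0.004,0.001,0.321,0,0,0.334,0.5]'

```text
time: 4.2
tool_pos: [428.5, -222.1, 42.4]
tcp_rot: [-3.141, 0.003, 0.633]
contact_force: [0.4, 0.4, 0.7]
grip_width: 46.3
```

```bash
python3 go.py 429 -222 43 36.3 0
python3 - <<'E'
from h import *
b=snap('scene','s2');crop(b,150,170,290,290,5,'s2c')
E
```

```text
t 4.2 pos [ 428.5 -222.1   42.4] rpy [-1.80e+02  1.00e-01  3.63e+01] q [-0.64  0.54  1.88 -0.    0.73  0.3 ] g 46.3 F [0.4 0.4 0.7]
delta [ 0.001  0.001 -0.002] [-0.001  0.005 -0.002] frac 1
```

View pics/s2c.png

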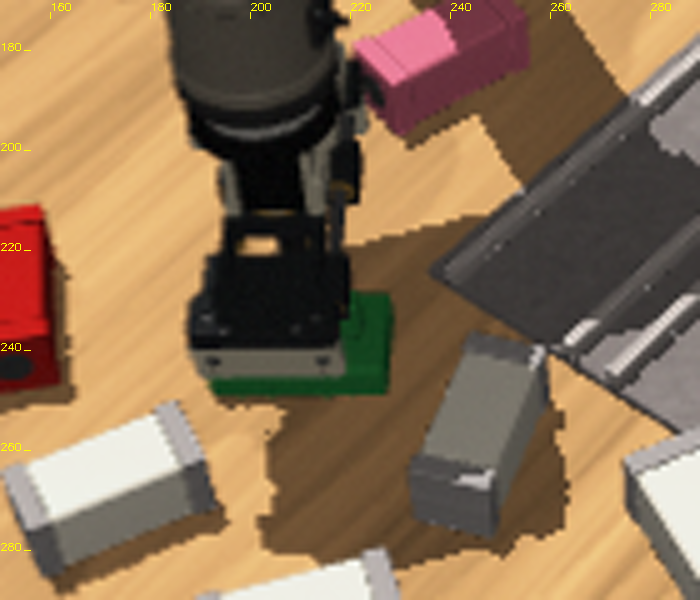

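Request:
carry_out --moves '[0,0,0,0,0,0,0.3,0,0,0,0,0,0,0.1,0,0,0,0,0,0,0,0,0,0,0,0,0,0,0,0,0,0,0,0,0,0,0,0,0,0,0,0,0,0,0,0,0,0,0,0,0,-0.02,0,0,0,0]'

```text
time: 5.05
tool_pos: [428.1, -221.7, 50.4]
tcp_rot: [-3.14, 0.003, 0.633]
contact_force: [0.6, 1.0, -1.4]
grip_width: 14.2
```

```bash
python3 go.py 626 -47 160 86.7 0
```

```text
t 5.05 pos [ 428.1 -221.7   50.4] rpy [-179.9    0.2   36.3] q [-0.64  0.52  1.87 -0.    0.75  0.3 ] g 14.2 F [ 0.6  1.  -1.4]
delta [ 0.656 -0.06  -0.276] [-0.006  0.004 -1.682] frac 0.59
scaled [ 0.39  -0.036 -0.164] [-0.004  0.002 -1.   ]
full shift clip  [ 0.656 -0.06  -0.276] [-0.004  0.002 -1.   ]
```

Rib held (width 14.2 mm). Lift, then carry.

Request:
carry_out --moves '[0,0,-0.08,0,0,0,0,0,0,-0.18,0,0,0,0,0,0,-0.276,0,0,0,0,0.1,-0.01,-0.276,0,0,-0.25,0,0.2,-0.02,-0.276,0,0,-0.5,0,0.3,-0.03,-0.276,0,0,-0.75,0,0.4,-0.04,-0.276,0,0,-1,0,0.4,-0.04,-0.276,0,0,-1,0]'

```text
time: 5.85
tool_pos: [550.6, -111.0, 160.4]
tcp_rot: [-3.14, 0.0, 1.164]
contact_force: [0.3, -0.5, -0.7]
grip_width: 13.6
```

```bash
python3 go.py 626 -47 160 86.7 0
```

```text
t 5.85 pos [ 550.6 -111.   160.4] rpy [-179.9    0.    66.7] q [-0.34  0.49  1.54  0.    1.12  0.07] g 13.6 F [ 0.3 -0.5 -0.7]
delta [0.222 0.11  0.001] [-0.004 -0.    -0.668] frac 1
```

Request:
carry_out --moves '[0.05,0.025,0,0,0,-0.15,0,0.1,0.05,0,0,0,-0.3,0,0.15,0.08,0,0,0,-0.45,0,0.2,0.1,0,0,0,-0.6,0,0.222,0.11,0,0,0,-0.668,0,0.222,0.11,0.1,0,0,-0.668,0,0.222,0.11,0.16,0,0,-0.668,0,0.222,0.11,0.16,0,0,-0.668,0]'

```text
time: 6.65
tool_pos: [623.0, -47.0, 92.6]
tcp_rot: [-3.131, -0.001, 1.512]
contact_force: [-0.6, -0.1, -2.6]
grip_width: 13.9
```

```bash
python3 go.py 626 -47 49 86.7 0;python3 - <<'E'
from h import *
a=snap('top','t3');crop(a,180,140,340,260,5,'t3c')
b=snap('scene','s3');crop(b,210,130,400,270,4,'s3c')
E
```

```text
t 6.65 pos [623.  -47.   92.6] rpy [-1.794e+02 -1.000e-01  8.660e+01] q [-0.2   0.67  1.41 -0.    1.07 -0.14] g 13.9 F [-0.6 -0.1 -2.6]
delta [0.    0.009 0.109] [-0.02  -0.003 -0.003] frac 1
```

View pics/s3c.png

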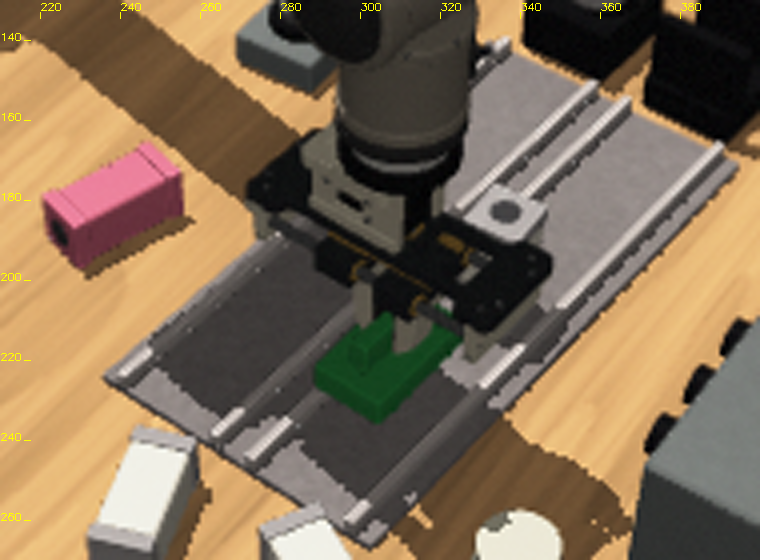

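Run:
```python
from h import *
for z in(50,74): print(proj('scene',[(595,-95,z),(651,-95,z)]).round(1).tolist())
```

```text
[[288.0, 227.5], [305.5, 237.0]]
[[288.0, 221.5], [305.7, 231.0]]
```

Request:
carry_out --moves '[0,0.009,0,-0.02,0,0,0,0,0.009,0.03,-0.02,0,0,0,0,0.009,0.06,-0.02,0,0,0,0,0.009,0.08,-0.02,0,0,0,0,0.009,0.09,-0.02,0,0,0,0,0.009,0.1,-0.02,0,0,0,0,0.009,0.107,-0.02,0,0,0,0,0.009,0.107,-0.02,0,0,0]'

```text
time: 7.55
tool_pos: [629.3, -47.6, 53.7]
tcp_rot: [3.134, -0.001, 1.512]
contact_force: [0.3, 1.2, -1.4]
grip_width: 13.8
```

```bash
python3 go.py 626 -47 48 86.7 0
```

```text
t 7.55 pos [629.3 -47.6  53.7] rpy [179.6  -0.   86.6] q [-0.2   0.72  1.44  0.    0.98 -0.14] g 13.8 F [ 0.3  1.2 -1.4]
delta [ 0.001 -0.008  0.014] [ 0.015 -0.001 -0.002] frac 1
```

Request:
carry_out --moves '[0,-0.006,0,0.01,0,0,0,0,-0.006,0.005,0.01,0,0,0,0,-0.006,0.01,0.01,0,0,0,0,-0.006,0.013,0.01,0,0,0,0,-0.006,0.013,0.01,0,0,0,0,-0.006,0.013,0.01,0,0,0,0,-0.006,0.013,0.01,0,0,0,0,-0.006,0.013,0.01,0,0,0]'

```text
time: 8.35
tool_pos: [627.1, -47.5, 49.2]
tcp_rot: [3.139, -0.0, 1.512]
contact_force: [-2.0, 1.3, 5.4]
grip_width: 13.7
```

```bash
python3 go.py 626 -47 48 86.7 0;python3 - <<'E'
from h import *
b=snap('scene','s4');crop(b,230,150,370,270,5,'s4c')
E
```

```text
t 8.35 pos [627.1 -47.5  49.2] rpy [179.8  -0.   86.6] q [-0.2   0.72  1.44  0.    0.97 -0.14] g 13.7 F [-2.   1.3  5.4]
delta [ 0.001 -0.003  0.003] [ 0.006 -0.001 -0.002] frac 1
```

View pics/s4c.png

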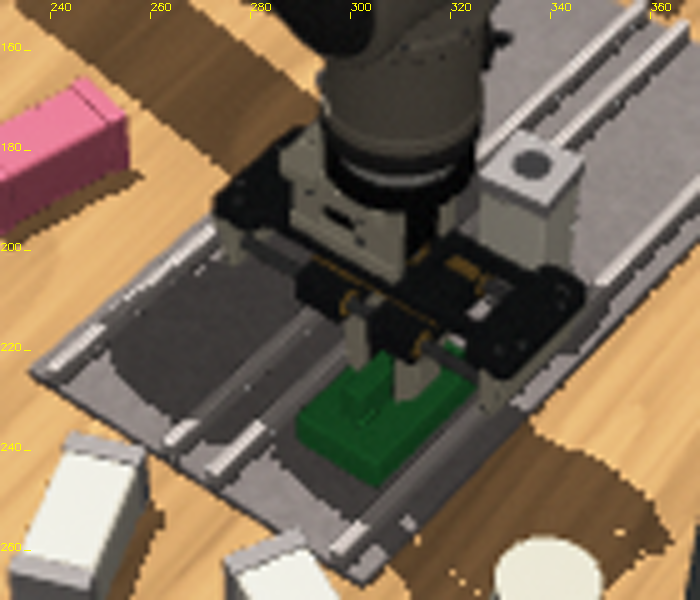

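Request:
carry_out --moves '[0,0,0,0,0,0,0.2,0,0,0,0,0,0,0.35,0,0,0,0,0,0,0.4,0,0,0,0,0,0,0.4,0,0,-0.05,0,0,0,0.4,0,0,-0.15,0,0,0,0.4,0,0,-0.28,0,0,0,0.4,0,0,-0.4,0,0,0,0.6]'

```text
time: 9.2
tool_pos: [626.2, -47.4, 210.4]
tcp_rot: [3.14, -0.001, 1.512]
contact_force: [1.4, -0.5, 0.1]
grip_width: 40.8
```

```bash
python3 go.py 626 -47 48 86.7 0;python3 - <<'E'
from h import *
b=snap('scene','s5');crop(b,130,150,370,330,3,'s5c')
b=snap('top','t5');crop(b,160,130,460,300,2,'t5c')
E
```

```text
t 9.2 pos [626.2 -47.4 210.4] rpy [179.9  -0.   86.6] q [-0.2   0.56  1.27  0.    1.31 -0.14] g 40.8 F [ 1.4 -0.5  0.1]
delta [ 0.001 -0.001  0.406] [ 0.003 -0.001 -0.002] frac 1
```

View pics/s5c.png

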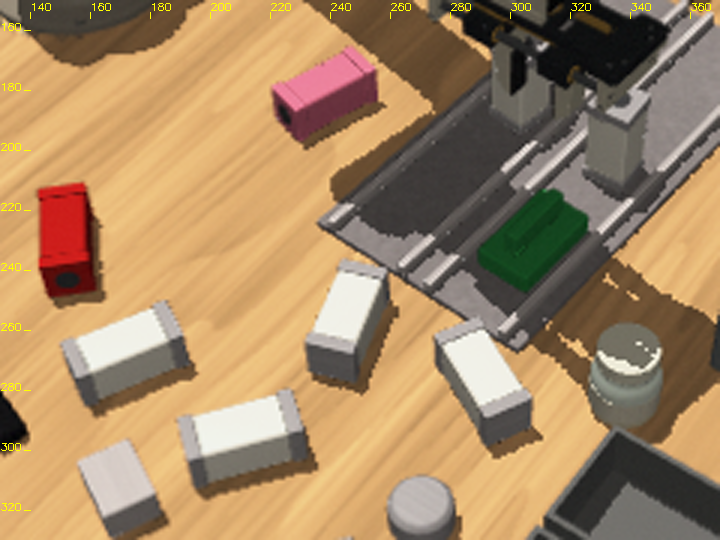

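View pics/t5c.png

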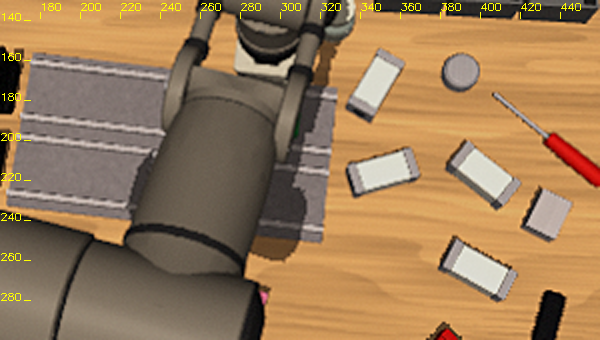

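```bash
python3 go.py 520 -100 280 86.7 45
```

```text
t 9.3 pos [630.  -48.1 217.4] rpy [1.79e+02 1.00e-01 8.66e+01] q [-0.2   0.55  1.26  0.    1.31 -0.14] g 48.1 F [ 0.4 -0.6  0.4]
delta [-0.146 -0.264 -0.161] [0.033 1.503 0.011] frac 0.67
scaled [-0.097 -0.176 -0.107] [0.022 1.    0.008]
full shift clip  [-0.146 -0.264 -0.161] [0.022 1.    0.008]
```

Request:
carry_out --moves '[-0.15,-0.26,-0.16,0,0.2,0,0.8,-0.15,-0.26,-0.16,0,0.4,0,0.8,-0.15,-0.26,-0.16,0,0.6,0,0.8,-0.15,-0.26,-0.16,0,0.8,0,0.8,-0.15,-0.26,-0.16,0,1,0,0.8,-0.15,-0.26,-0.16,0,1,0,0.8,-0.15,-0.26,-0.16,0,1,0,0.8,-0.15,-0.26,-0.16,0,1,0,0.8]'

```text
time: 10.1
tool_pos: [521.7, -101.1, 279.7]
tcp_rot: [3.121, -0.52, 1.523]
contact_force: [-0.1, 0.2, -0.2]
grip_width: 73.5
```

```bash
python3 go.py 500 -100 250 86.7 60
```

```text
t 10.1 pos [ 521.7 -101.1  279.7] rpy [178.8 -29.8  87.3] q [-0.59  0.42  1.41  0.45  1.58 -0.6 ] g 73.5 F [-0.1  0.2 -0.2]
delta [-0.037 -0.056  0.063] [0.024 1.007 0.024] frac 0.99
scaled [-0.037 -0.055  0.063] [0.024 1.    0.024]
full shift clip  [-0.037 -0.056  0.063] [0.024 1.    0.024]
```

```bash
cat > gg.py <<'E'
# gg.py Gx Gy Gz yaw tilt back
import sys; from go import *
x,y,z,yaw,tilt,b=map(float,sys.argv[1:7]); Rg=Rt(yaw,tilt)
T=np.array([x,y,z])+(2-b)*Rg.apply([0,0,1]); o=get_obs()
R0=Rn.from_euler('xyz',o['tcp_rot']); p=o['tool_pos']
d=R0.inv().apply(T-p)/400; rv=np.degrees((R0.inv()*Rg).as_rotvec())/30
m=abs(rv).max()
print('t',round(o['time'],2),'pos',p.round(1),'->',T.round(1),'q',o['joint_positions'].round(2),'g',round(o['grip_width'],1),'F',o['contact_force'].round(1),'up axis',R0.as_matrix()[2].round(3))
print('delta',d.round(3),rv.round(3)); 
if m>1: print('rot clipped',(rv/m).round(3), 'need',round(m,2))
E
python3 gg.py 551 -218.5 25 109.5 -40 120
```

```text
t 10.1 pos [ 521.7 -101.1  279.7] -> [ 525.7 -147.   115.4] q [-0.59  0.42  1.41  0.45  1.58 -0.6 ] g 73.5 F [-0.1  0.2 -0.2] up axis [ 0.497  0.018 -0.868]
delta [-0.303  0.009  0.3  ] [-0.037 -2.288 -0.808]
rot clipped [-0.016 -1.    -0.353] need 2.29
```

Request:
carry_out --moves '[0,0,0,0,-0.25,-0.09,0.75,0,0,0,0,-0.5,-0.18,0.75,0,0,0,0,-0.75,-0.27,0.75,0,0,0,0,-1,-0.35,0.75,0,0,0,0,-1,-0.35,0.75,0,0,0,0,-1,-0.35,0.75,0,0,0,0,-1,-0.35,0.75,0,0,0,0,-1,-0.35,0.75]'

```text
time: 10.9
tool_pos: [521.8, -101.8, 279.4]
tcp_rot: [3.079, 0.011, 1.686]
contact_force: [0.7, 0.7, 0.5]
grip_width: 68.5
```

```bash
python3 gg.py 551 -218.5 25 109.5 -40 200
```

```text
t 10.9 pos [ 521.8 -101.8  279.4] -> [508.5 -98.5 176.7] q [-0.35  0.29  1.5   0.02  1.29 -0.47] g 68.5 F [0.7 0.7 0.5] up axis [-0.011  0.063 -0.998]
delta [ 0.015 -0.048  0.254] [-0.037 -1.293 -0.451]
rot clipped [-0.029 -1.    -0.349] need 1.29
```

Request:
carry_out --moves '[0,0,0.05,0,-0.25,-0.09,0.75,0,0,0.05,0,-0.5,-0.18,0.75,0,0,0.05,0,-0.75,-0.27,0.75,0,0,0.05,0,-1,-0.35,0.75,0,0,0.05,0,-1,-0.35,0.75,0,0,0.05,0,-1,-0.35,0.75,0,0,0.05,0,-1,-0.35,0.75,0,0,0.05,0,-1,-0.35,0.75]'

```text
time: 11.7
tool_pos: [523.3, -103.0, 259.8]
tcp_rot: [3.125, 0.541, 1.85]
contact_force: [-0.7, 0.5, 0.6]
grip_width: 69.0
```

```bash
python3 gg.py 551 -218.5 25 109.5 -40 120
```

```text
t 11.7 pos [ 523.3 -103.   259.8] -> [ 525.7 -147.   115.4] q [-0.07  0.28  1.69 -0.59  1.03 -0.08] g 69.0 F [-0.7  0.5  0.6] up axis [-0.515  0.014 -0.857]
delta [ 0.094 -0.031  0.364] [-0.036 -0.299 -0.098]
```

```bash
python3 gg.py 551 -218.5 24 109.5 -30 110
```

```text
t 11.7 pos [ 523.3 -103.   259.8] -> [ 533.  -167.6  117.5] q [-0.07  0.28  1.69 -0.59  1.03 -0.08] g 69.0 F [-0.7  0.5  0.6] up axis [-0.515  0.014 -0.857]
delta [ 0.045 -0.028  0.388] [-0.027  0.035 -0.1  ]
```

Request:
carry_out --moves '[0.01,-0.01,0.05,-0.03,0.03,-0.1,0.75,0.02,-0.01,0.12,-0.03,0.03,-0.1,0.75,0.03,-0.02,0.2,-0.03,0.03,-0.1,0.75,0.045,-0.028,0.28,-0.03,0.03,-0.1,0.75,0.045,-0.028,0.35,-0.03,0.03,-0.1,0.75,0.045,-0.028,0.388,-0.03,0.03,-0.1,0.75,0.045,-0.028,0.388,-0.03,0.03,-0.1,0.75,0.045,-0.028,0.388,-0.03,0.03,-0.1,0.75]'

```text
time: 12.5
tool_pos: [533.2, -167.9, 118.1]
tcp_rot: [3.139, 0.526, 1.909]
contact_force: [-0.0, 0.5, 0.9]
grip_width: 68.7
```

```bash
python3 gg.py 551 -218.5 24 109.5 -30 0
python3 - <<'E'
from h import *
b=snap('scene','s6');crop(b,150,190,330,330,4,'s6c')
E
```

```text
t 12.5 pos [ 533.2 -167.9  118.1] -> [ 551.3 -219.4   22.3] q [-0.21  0.48  1.85 -0.76  0.67  0.03] g 68.7 F [-0.   0.5  0.9] up axis [-0.503  0.002 -0.865]
delta [ 0.002 -0.001  0.276] [ 0.003  0.006 -0.003]
```

View pics/s6c.png

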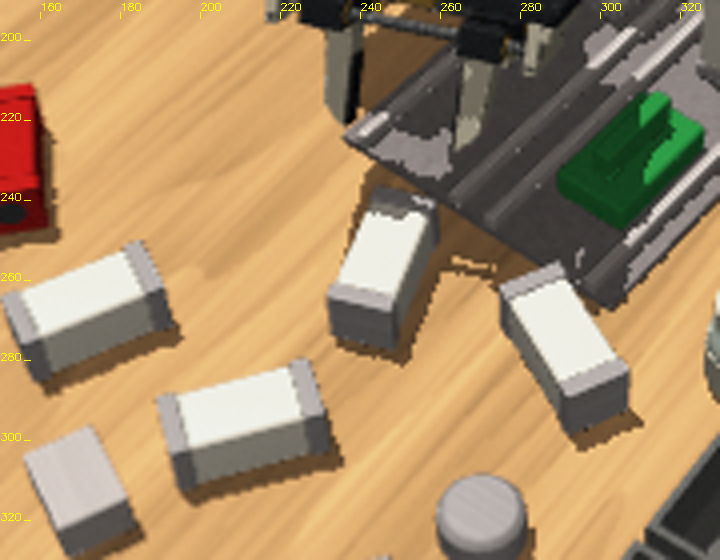

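```bash
cat > kin.py <<'E'
from h import *
D=[([1.186,.3428,1.525,0,1.2754,-.146],[124,509.8,243.1]),([.38,.31,1.57,0,1.26,-.43],[437,257.8,243.1]),([-.24,.36,1.57,0,1.21,-.52],[520.6,-51.6,218.5]),
([-.63,.34,1.74,0,1.06,-.39],[429.8,-220.6,171.4]),([-.64,.54,1.88,0,.73,.30],[428.5,-222.1,42.4]),([-.34,.49,1.54,0,1.12,.07],[550.6,-111,160.4]),
([-.2,.67,1.41,0,1.07,-.14],[623,-47,92.6]),([-.2,.72,1.44,0,.97,-.14],[627.1,-47.5,49.2]),([-.2,.56,1.27,0,1.31,-.14],[626.2,-47.4,210.4]),
([-.59,.42,1.41,.45,1.58,-.6],[521.7,-101.1,279.7]),([-.35,.29,1.5,.02,1.29,-.47],[521.8,-101.8,279.4]),([-.07,.28,1.69,-.59,1.03,-.08],[523.3,-103,259.8]),([-.21,.48,1.85,-.76,.67,.03],[533.2,-167.9,118.1])]
def fk(q,p):
    h,a2,a3,e,b,d6,x0=p
    R=Rn.from_euler('ZYZYZ',[q[0],q[1]+q[2],q[3],q[4],q[5]])
    A=Rn.from_euler('ZY',[q[0],q[1]]); B=Rn.from_euler('ZY',[q[0],q[1]+q[2]])
    P=np.array([0,0,h])+Rn.from_euler('Z',q[0]).apply([x0,b,0])+A.apply([0,0,a2])+B.apply([e,0,a3])+R.apply([0,0,d6])
    return P,R
def res(p): return np.concatenate([fk(q,p)[0]-t for q,t in D])
s=least_squares(res,[150,350,350,0,70,150,0],loss='soft_l1',f_scale=5)
if __name__=='__main__':
    print(s.x.round(1)); print(res(s.x).reshape(-1,3).round(0).tolist())
    for q,t in D[-4:]:
        print(fk(q,s.x)[1].as_matrix().round(2).tolist())
    o=get_obs(); print(Rn.from_euler('xyz',o['tcp_rot']).as_matrix().round(2).tolist())
def ik(T,Rg,q0):
    # Rg tool rot; model tool = R * Rz(c)
    def f(q):
        P,R=fk(q,s.x); return np.r_[(P-T)/100,(R*TC*Rg.inv()).as_rotvec()] if 0 else np.r_[(P-T)/100,((R*TC).inv()*Rg).as_rotvec()]
    r=least_squares(f,q0); return r.x,np.abs(r.fun).max()
TC=Rn.from_euler('z',np.pi/2)
E
python3 kin.py
```

```text
Traceback (most recent call last):
  File "kin.py", line 13, in <module>
    s=least_squares(res,[150,350,350,0,70,150,0],loss='soft_l1',f_scale=5)
  File "kin.py", line 12, in res
    def res(p): return np.concatenate([fk(q,p)[0]-t for q,t in D])
                                       ~~^^^^^
  File "kin.py", line 8, in fk
    R=Rn.from_euler('ZYZYZ',[q[0],q[1]+q[2],q[3],q[4],q[5]])
  File "scipy/spatial/transform/_rotation.pyx", line 1413, in scipy.spatial.transform._rotation.Rotation.from_euler
ValueError: Expected axis specification to be a non-empty string of upto 3 characters, got ZYZYZ
```

```bash
sed -i "s/R=Rn.from_euler('ZYZYZ',.*/R=Rn.from_euler('ZYZ',[q[0],q[1]+q[2],q[3]])*Rn.from_euler('YZ',[q[4],q[5]])/; s/R.as_matrix/(R).as_matrix/" kin.py; python3 kin.py
cat >> kin.py <<'E'
def gq(G,yaw,tilt,b=0,q0=None):
    from go import Rt
    Rg=Rt(yaw,tilt); T=np.array(G,float)+(2-b)*Rg.apply([0,0,1])
    best=None
    for q in ([q0] if q0 is not None else [[0,.5,1.6,0,1,0],[-.4,.6,1.6,-.5,1,0],[-.6,.5,1.6,.7,1.3,-.6],[-.3,.5,1.6,0,1,1.5],[-.3,.5,1.6,0,1,-1.5],[.3,.5,1.6,.7,1.3,0]]):
        x,e=ik(T,Rg,q)
        x=(x+np.pi)%(2*np.pi)-np.pi
        if best is None or (e<best[1]-1e-3) : best=(x,e)
    return best[0].round(2),round(best[1],4)
E
python3 - <<'E'
from kin import *
for t in(-40,-30,-20,-10,0): print('B',t,gq((551,-218.5,24),109.5,t))
for t in(-45,-30,-20): print('A',t,gq((681.5,-205,24),152,t), 'C',gq((556,-361,24),54.2,t),'D',gq((420,-357,24),64,t))
for s_ in (180,-70,-200):
  for t in(45,60,70): print('slot',s_,t,gq((519+.058*s_,88+s_,56),86.7,t))
E
```

```text
[221.  503.4 375.7  45.   76.8 299.8   3.9]
[[-0.0, -0.0, -1.0], [1.0, -0.0, 0.0], [0.0, 3.0, -0.0], [2.0, 1.0, 2.0], [-2.0, 0.0, -1.0], [-2.0, -2.0, -2.0], [0.0, -1.0, 1.0], [2.0, -2.0, 4.0], [0.0, -1.0, -2.0], [-0.0, 1.0, 1.0], [-2.0, -0.0, -1.0], [2.0, -0.0, 1.0], [-1.0, 2.0, -1.0]]
[[-1.0, 0.04, 0.04], [0.05, 0.87, 0.49], [-0.02, 0.5, -0.87]]
[[-0.99, -0.11, 0.06], [-0.11, 0.99, -0.0], [-0.06, -0.01, -1.0]]
[[-0.96, -0.23, 0.16], [-0.29, 0.82, -0.49], [-0.02, -0.52, -0.86]]
[[-0.94, -0.28, 0.16], [-0.33, 0.82, -0.47], [0.0, -0.5, -0.87]]
[[-0.29, 0.94, 0.17], [0.82, 0.33, -0.47], [-0.5, 0.0, -0.86]]
B -40 (array([-0.24,  0.72,  1.9 , -1.43,  0.58,  0.7 ]), np.float64(0.0))
B -30 (array([-0.31,  0.68,  1.84, -0.99,  0.5 ,  0.22]), np.float64(0.0))
B -20 (array([-0.38,  0.66,  1.77, -0.53,  0.54, -0.29]), np.float64(0.0))
B -10 (array([-0.45,  0.68,  1.67, -0.2 ,  0.68, -0.64]), np.float64(0.0))
B 0 (array([-0.51,  0.71,  1.57,  0.  ,  0.86, -0.85]), np.float64(0.0))
A -45 (array([-0.36,  0.77,  1.85, -2.81,  0.28,  1.34]), np.float64(0.0)) C (array([-0.38,  1.  ,  1.21, -0.8 ,  1.
[... 566 characters left out ...]
2,  1.81,  1.06,  0.94, -0.78]), np.float64(0.0))
slot 180 60 (array([-0.13,  0.83,  1.83,  1.25,  1.14, -1.04]), np.float64(0.0))
slot 180 70 (array([-0.17,  0.93,  1.82,  1.33,  1.29, -1.17]), np.float64(0.0))
slot -70 45 (array([-0.51,  0.74,  1.76,  0.76,  1.18, -0.94]), np.float64(0.0))
slot -70 60 (array([-0.59,  0.87,  1.71,  0.87,  1.38, -1.08]), np.float64(0.0))
slot -70 70 (array([-0.62,  0.96,  1.68,  0.92,  1.51, -1.15]), np.float64(0.0))
slot -200 45 (array([-0.71,  0.8 ,  1.6 ,  0.62,  1.34, -0.98]), np.float64(0.0))
slot -200 60 (array([-0.77,  0.93,  1.53,  0.72,  1.54, -1.07]), np.float64(0.0))
slot -200 70 (array([-0.8 ,  1.02,  1.47,  0.77,  1.68, -1.11]), np.float64(0.0))
```

```bash
python3 gg.py 551 -218.5 25 109.5 -20 80
```

```text
t 12.55 pos [ 533.5 -167.6  118.6] -> [ 542.1 -193.4   98.3] q [-0.21  0.48  1.85 -0.76  0.67  0.03] g 68.7 F [ 0.4  0.6 -0.8] up axis [-0.503  0.003 -0.864]
delta [-0.033 -0.001  0.078] [ 0.005  0.34  -0.002]
```

Request:
carry_out --moves '[-0.017,-0.001,0.04,0,0.17,0,0.75,-0.033,-0.001,0.078,0,0.34,0,0.75,-0.033,-0.001,0.078,0,0.34,0,0.75,-0.022,-0.001,0.137,0,0.34,0,0.75,-0.012,-0.001,0.196,0,0.34,0,0.75,-0.005,-0.001,0.235,0,0.34,0,0.75,0,-0.001,0.262,0,0.34,0,0.75,0.002,-0.001,0.275,0,0.34,0,0.75]'

```text
time: 13.35
tool_pos: [551.6, -218.8, 22.7]
tcp_rot: [3.139, 0.349, 1.911]
contact_force: [0.2, 0.3, -0.2]
grip_width: 68.8
```

```bash
python3 gg.py 551 -218.5 25 109.5 -20 0
python3 - <<'E'
from h import *
b=snap('scene','s7');crop(b,200,190,320,290,6,'s7c')
E
```

```text
t 13.35 pos [ 551.6 -218.8   22.7] -> [ 551.2 -219.1   23.1] q [-0.38  0.66  1.76 -0.52  0.54 -0.29] g 68.8 F [ 0.2  0.3 -0.2] up axis [-0.342  0.002 -0.94 ]
delta [-0.001 -0.001 -0.001] [ 0.005  0.    -0.001]
```

View pics/s7c.png

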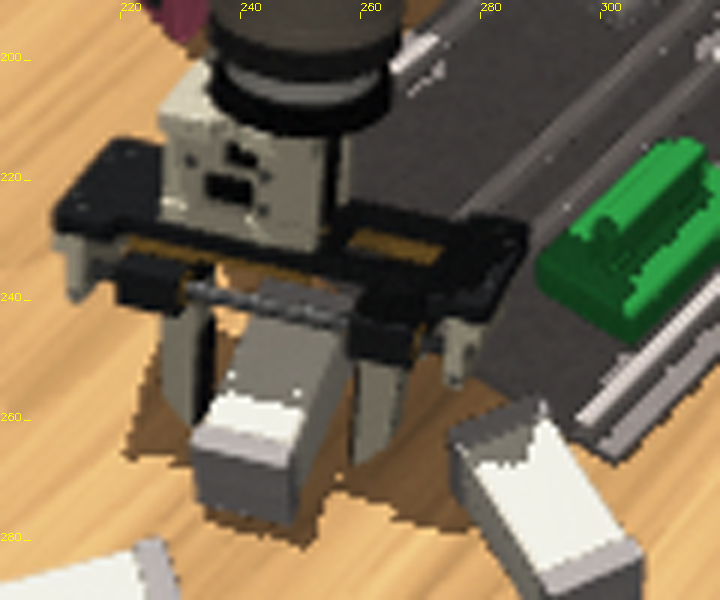

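Request:
carry_out --moves '[0,0,0,0,0,0,0.55,0,0,0,0,0,0,0.4,0,0,0,0,0,0,0.2,0,0,0,0,0,0,0,0,0,0,0,0,0,0,0,0,0,0,0,0,0,0,0,0,0,0,0,0,0,0,0,0,0,0,0]'

```text
time: 14.2
tool_pos: [551.3, -219.1, 23.0]
tcp_rot: [3.14, 0.349, 1.911]
contact_force: [-2.7, 0.5, 6.6]
grip_width: 43.9
```

```bash
python3 gg.py 520 -130 240 98 15 0; python3 gg.py 551 -218.5 150 109.5 -20 0
```

```text
t 14.2 pos [ 551.3 -219.1   23. ] -> [ 519.9 -129.5  238.1] q [-0.38  0.66  1.76 -0.52  0.54 -0.29] g 43.9 F [-2.7  0.5  6.6] up axis [-0.342  0.002 -0.94 ]
delta [ 0.039  0.002 -0.586] [0.021 1.163 0.389]
rot clipped [0.018 1.    0.335] need 1.16
t 14.2 pos [ 551.3 -219.1   23. ] -> [ 551.2 -219.1  148.1] q [-0.38  0.66  1.76 -0.52  0.54 -0.29] g 43.9 F [-2.7  0.5  6.6] up axis [-0.342  0.002 -0.94 ]
delta [-0.107  0.    -0.294] [ 0.004  0.    -0.001]
```

Request:
carry_out --moves '[-0.03,0,-0.08,0,0,0,0,-0.06,0,-0.17,0,0,0,0,-0.09,0,-0.25,0,0,0,0,-0.1,0,-0.33,0,0.2,0.07,0,-0.1,0,-0.4,0,0.4,0.13,0,-0.1,0,-0.46,0,0.6,0.2,0,-0.1,0,-0.5,0,0.8,0.27,0,-0.1,0,-0.5,0,1,0.33,0]'

```text
time: 15.0
tool_pos: [541.6, -189.8, 227.3]
tcp_rot: [3.12, -0.178, 1.745]
contact_force: [0.5, 0.8, -4.2]
grip_width: 43.5
```

```bash
python3 gg.py 514.5 15 160 86.7 70 0;  python3 - <<'E'
from h import *
b=snap('scene','s8')
E
```

```text
t 15.0 pos [ 541.6 -189.8  227.3] -> [514.6  16.9 159.3] q [-0.55  0.49  1.35  0.15  1.41 -0.75] g 43.5 F [ 0.5  0.8 -4.2] up axis [ 0.178  0.021 -0.984]
delta [0.482 0.018 0.26 ] [-0.262  1.979  0.375]
rot clipped [-0.132  1.     0.19 ] need 1.98
```

View pics/s8.png

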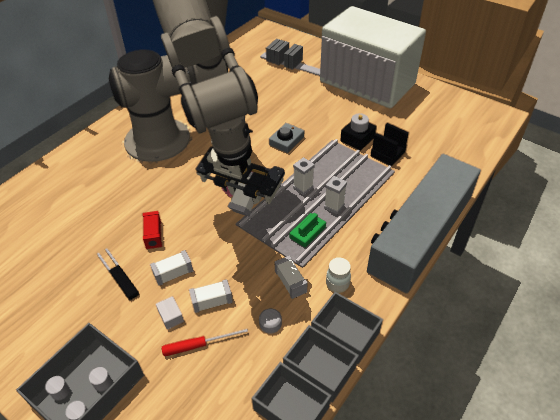

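Request:
carry_out --moves '[0,0,0,-0.03,0.2,0.04,0,0.05,0,0,-0.06,0.4,0.08,0,0.1,0,0,-0.09,0.6,0.12,0,0.15,0,0,-0.11,0.8,0.16,0,0.2,0,0,-0.13,1,0.19,0,0.24,0,0,-0.13,1,0.19,0,0.24,0,0,-0.13,1,0.19,0,0.24,0,0,-0.13,1,0.19,0]'

```text
time: 15.85
tool_pos: [525.3, -98.6, 242.6]
tcp_rot: [3.093, -0.707, 1.652]
contact_force: [-0.9, -0.2, -4.0]
grip_width: 44.0
```

```bash
python3 gg.py 514.5 15 130 86.7 70 0
```

```text
t 15.85 pos [525.3 -98.6 242.6] -> [514.6  16.9 129.3] q [-0.64  0.55  1.4   0.55  1.65 -0.79] g 44.0 F [-0.9 -0.2 -4. ] up axis [ 0.649  0.037 -0.76 ]
delta [ 0.037 -0.023  0.403] [-0.13   0.978  0.176]
```

Request:
carry_out --moves '[0.005,-0.003,0.04,-0.03,0.2,0.04,0,0.01,-0.006,0.1,-0.05,0.4,0.08,0,0.02,-0.012,0.17,-0.08,0.6,0.11,0,0.03,-0.017,0.25,-0.11,0.8,0.15,0,0.037,-0.023,0.33,-0.13,0.978,0.176,0,0.037,-0.023,0.38,-0.13,0.978,0.176,0,0.037,-0.023,0.403,-0.13,0.978,0.176,0,0.037,-0.023,0.403,-0.13,0.978,0.176,0]'

```text
time: 16.65
tool_pos: [514.6, 17.4, 128.9]
tcp_rot: [3.141, -1.22, 1.515]
contact_force: [-0.3, -0.6, -3.7]
grip_width: 43.7
```

```bash
python3 gg.py 514.5 15 60 86.7 70 0;  python3 - <<'E'
from h import *
b=snap('scene','s9'); crop(b,200,100,400,250,4,'s9c')
E
```

```text
t 16.65 pos [514.6  17.4 128.9] -> [514.6  16.9  59.3] q [-0.62  0.83  1.68  0.91  1.59 -1.05] g 43.7 F [-0.3 -0.6 -3.7] up axis [ 0.939  0.    -0.344]
delta [-0.164  0.     0.059] [-0.003  0.003  0.001]
```

View pics/s9c.png

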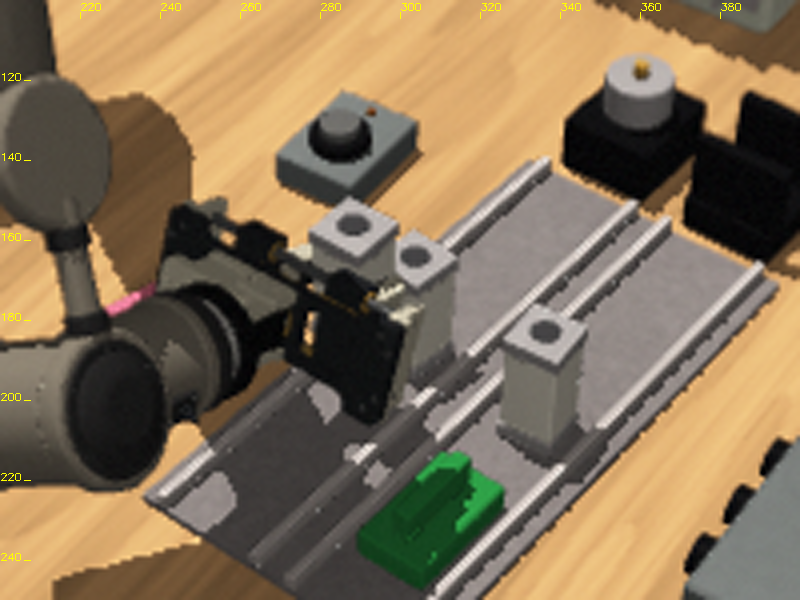

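Request:
carry_out --moves '[-0.03,0,0.011,0,0,0,0,-0.07,0,0.025,0,0,0,0,-0.1,0,0.036,0,0,0,0,-0.13,0,0.047,0,0,0,0,-0.15,0,0.054,0,0,0,0,-0.157,0,0.057,0,0,0,0,-0.164,0,0.059,0,0,0,0,-0.164,0,0.059,0,0,0,0]'

```text
time: 17.5
tool_pos: [515.1, 16.3, 60.0]
tcp_rot: [3.136, -1.22, 1.519]
contact_force: [-0.7, 0.2, -3.4]
grip_width: 43.6
```

```bash
python3 gg.py 514.5 15 54 86.7 70 0;  python3 - <<'E'
from h import *
b=snap('scene','s10'); crop(b,230,130,350,230,6,'s10c')
print(proj('scene',[(514.6,19,108),(493,-4,12),(536,-4,12),(493,-4,6),(536,-4,6)]).round(1).tolist())
E
```

```text
t 17.5 pos [515.1  16.3  60. ] -> [514.6  16.9  53.3] q [-0.63  0.95  1.67  0.91  1.52 -1.14] g 43.6 F [-0.7  0.2 -3.4] up axis [ 0.939  0.002 -0.344]
delta [-0.015 -0.001  0.007] [-0.001  0.004  0.004]
[[288.2, 175.1], [277.5, 200.8], [289.8, 207.2], [277.6, 202.3], [289.8, 208.6]]
```

View pics/s10c.png

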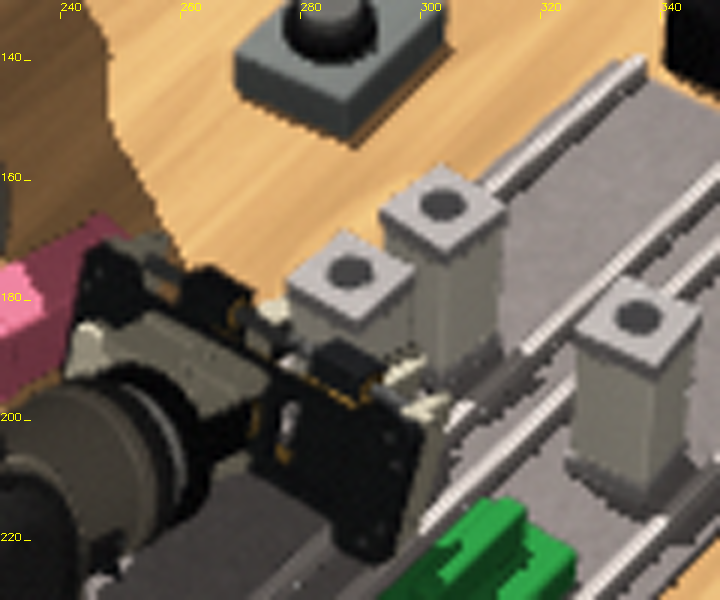

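Request:
carry_out --moves '[-0.004,0,0.001,0,0,0,0,-0.007,0,0.002,0,0,0,0,-0.01,0,0.004,0,0,0,0,-0.013,0,0.005,0,0,0,0,-0.015,0,0.005,0,0,0,0,-0.016,0,0.006,0,0,0,0,-0.016,0,0.006,0,0,0,0,-0.016,0,0.006,0,0,0,0]'

```text
time: 18.35
tool_pos: [515.2, 16.4, 53.8]
tcp_rot: [3.135, -1.22, 1.521]
contact_force: [-0.6, -1.6, 1.2]
grip_width: 44.1
```

```bash
python3 gg.py 514.5 15 54 86.7 70 0
```

```text
t 18.35 pos [515.2  16.4  53.8] -> [514.6  16.9  53.3] q [-0.63  0.96  1.67  0.92  1.52 -1.15] g 44.1 F [-0.6 -1.6  1.2] up axis [ 0.939  0.002 -0.343]
delta [-0.001 -0.002  0.001] [-0.001  0.002  0.005]
```

Request:
carry_out --moves '[0,0,0,0,0,0,0.52,0,0,0,0,0,0,0.6,0,0,0,0,0,0,0.65,0,0,0,0,0,0,0.65,0,0,-0.03,0,0,0,0.65,0.01,0,-0.08,0,0,0,0.65,0.03,0,-0.15,0,0,0,0.65,0.08,0,-0.22,0,0,0,0.65]'

```text
time: 19.15
tool_pos: [510.5, -56.6, 114.0]
tcp_rot: [3.141, -1.221, 1.514]
contact_force: [0.8, -0.3, -0.3]
grip_width: 59.4
```

```bash
python3 gg.py 681.5 -205 25 152 -20 150;  python3 - <<'E'
from h import *
b=snap('scene','s11'); crop(b,130,130,350,290,3,'s11c')
E
```

```text
t 19.15 pos [510.5 -56.6 114. ] -> [ 636.8 -181.2  164.1] q [-0.73  0.89  1.58  0.83  1.67 -1.06] g 59.4 F [ 0.8 -0.3 -0.3] up axis [ 0.939  0.    -0.343]
delta [ 0.017  0.333 -0.318] [ 1.01  -2.64  -2.168]
rot clipped [ 0.383 -1.    -0.821] need 2.64
```

View pics/s11c.png

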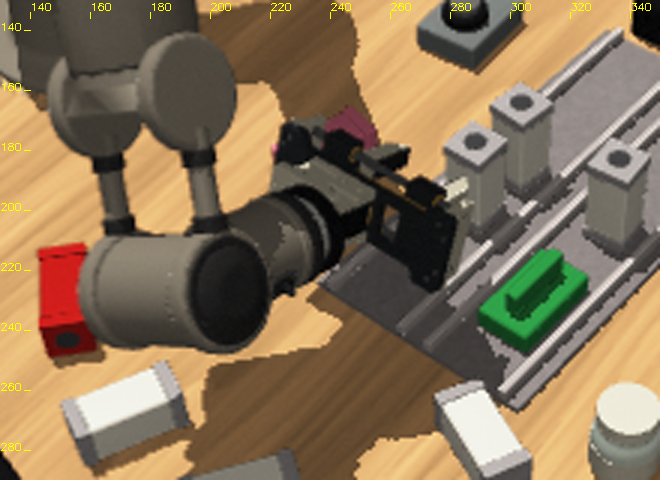

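Request:
carry_out --moves '[0.12,0,-0.04,0,0,0,0.75,0.2,0,-0.08,0.05,-0.14,-0.12,0.75,0.28,0.03,-0.12,0.1,-0.28,-0.24,0.75,0.3,0.06,-0.15,0.15,-0.43,-0.36,0.75,0.3,0.1,-0.15,0.21,-0.58,-0.48,0.75,0.3,0.13,-0.15,0.27,-0.72,-0.6,0.75,0.3,0.16,-0.15,0.32,-0.86,-0.72,0.75,0.3,0.16,-0.15,0.38,-1,-0.82,0.75]'

```text
time: 20.0
tool_pos: [575.0, -79.3, 252.5]
tcp_rot: [2.857, -0.61, 2.095]
contact_force: [-0.1, 0.0, -0.5]
grip_width: 69.1
```

```bash
python3 gg.py 681.5 -205 25 152 -20 200
```

```text
t 20.0 pos [575.  -79.3 252.5] -> [ 621.7 -173.2  211.1] q [-0.54  0.6   1.25  0.54  1.68 -1.03] g 69.1 F [-0.1  0.  -0.5] up axis [ 0.573  0.23  -0.787]
delta [-0.274  0.002 -0.067] [ 0.632 -1.616 -1.346]
rot clipped [ 0.391 -1.    -0.832] need 1.62
```

Request:
carry_out --moves '[-0.02,0,-0.06,0.07,-0.18,-0.15,0.75,-0.04,0,-0.06,0.15,-0.36,-0.3,0.75,-0.06,0,-0.06,0.22,-0.54,-0.45,0.75,-0.1,0,-0.06,0.29,-0.72,-0.6,0.75,-0.15,0,-0.06,0.36,-0.9,-0.75,0.75,-0.2,0,-0.06,0.39,-1,-0.83,0.75,-0.2,0,-0.06,0.39,-1,-0.83,0.75,-0.2,0,-0.06,0.39,-1,-0.83,0.75]'

```text
time: 20.8
tool_pos: [608.2, -150.9, 225.8]
tcp_rot: [2.97, 0.001, 2.407]
contact_force: [-0.8, -0.1, 0.5]
grip_width: 68.7
```

```bash
python3 gg.py 681.5 -205 25 152 -20 150
python3 - <<'E'
from h import *
b=snap('scene','s12'); crop(b,130,190,370,350,3,'s12c')
b=snap('top','t12'); crop(b,320,130,470,290,4,'t12c')
E
```

```text
t 20.8 pos [ 608.2 -150.9  225.8] -> [ 636.8 -181.2  164.1] q [-0.45  0.5   1.33  0.17  1.26 -1.33] g 68.7 F [-0.8 -0.1  0.5] up axis [-0.001  0.171 -0.985]
delta [-0.104 -0.035  0.151] [ 0.242 -0.62  -0.52 ]
```

View pics/s12c.png

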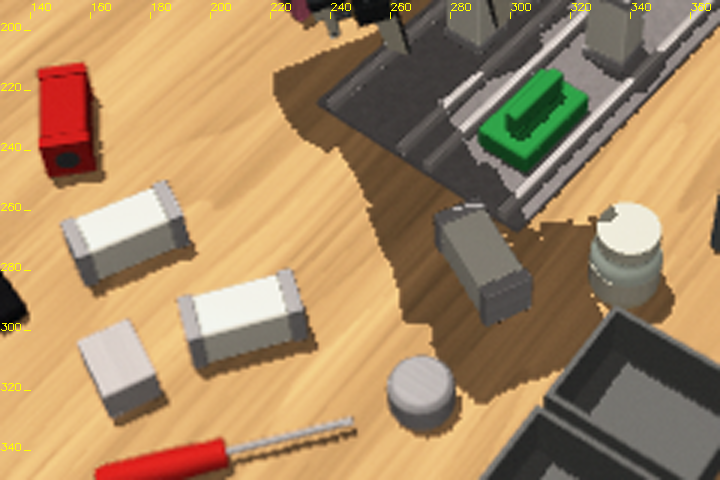

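View pics/t12c.png

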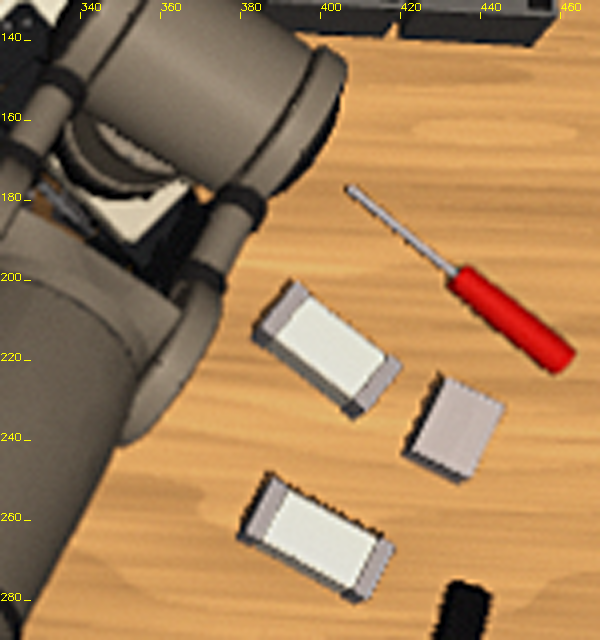

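```bash
python3 - <<'E'
from h import *
print(w('top',[(328,131)],75), w('scene',[(339,268)],75), w('top',[(390,164)],32))
E
python3 gg.py 681.5 -205 25 152 -20 110
```

```text
[[ 787.8806629  -137.92593667   75.        ]] [[ 782.90195024 -146.05898684   75.        ]] [[ 713.04679718 -326.72396214   32.        ]]
t 20.9 pos [ 608.5 -151.1  226.1] -> [ 648.9 -187.7  126.5] q [-0.45  0.5   1.33  0.17  1.26 -1.33] g 68.8 F [-0.6  0.   0.5] up axis [-0.002  0.171 -0.985]
delta [-0.136 -0.043  0.246] [ 0.242 -0.618 -0.519]
```

Request:
carry_out --moves '[-0.02,-0.007,0.03,0.06,-0.15,-0.13,0.75,-0.04,-0.014,0.07,0.12,-0.3,-0.26,0.75,-0.07,-0.022,0.11,0.18,-0.46,-0.39,0.75,-0.1,-0.03,0.16,0.24,-0.62,-0.52,0.75,-0.12,-0.037,0.2,0.24,-0.62,-0.52,0.75,-0.136,-0.043,0.246,0.24,-0.62,-0.52,0.75,-0.136,-0.043,0.246,0.24,-0.62,-0.52,0.75,-0.136,-0.043,0.246,0.24,-0.62,-0.52,0.75]'

```text
time: 21.7
tool_pos: [649.0, -187.9, 126.6]
tcp_rot: [3.141, 0.35, 2.652]
contact_force: [0.4, 0.1, 0.2]
grip_width: 69.1
```

```bash
python3 gg.py 681.5 -205 25 152 -20 0
```

```text
t 21.7 pos [ 649.  -187.9  126.6] -> [ 682.1 -205.3   23.1] q [-0.38  0.57  1.56 -0.06  0.67 -1.42] g 69.1 F [0.4 0.1 0.2] up axis [-0.343  0.001 -0.939]
delta [0.001 0.    0.275] [ 0.002  0.001 -0.001]
```

Request:
carry_out --moves '[0,0,0.05,0,0,0,0.75,0,0,0.11,0,0,0,0.75,0,0,0.16,0,0,0,0.75,0,0,0.21,0,0,0,0.75,0,0,0.24,0,0,0,0.75,0,0,0.26,0,0,0,0.75,0,0,0.275,0,0,0,0.75,0,0,0.275,0,0,0,0.75]'

```text
time: 22.5
tool_pos: [682.3, -205.5, 23.2]
tcp_rot: [3.141, 0.35, 2.652]
contact_force: [-1.1, 0.6, 0.1]
grip_width: 68.9
```

```bash
python3 gg.py 681.5 -205 25 152 -20 0
python3 - <<'E'
from h import *
b=snap('scene','s13'); crop(b,220,200,370,310,5,'s13c')
E
```

```text
t 22.5 pos [ 682.3 -205.5   23.2] -> [ 682.1 -205.3   23.1] q [-0.39  0.76  1.52 -0.07  0.51 -1.41] g 68.9 F [-1.1  0.6  0.1] up axis [-0.342  0.001 -0.94 ]
delta [0.001 0.    0.   ] [ 0.002  0.001 -0.001]
```

View pics/s13c.png

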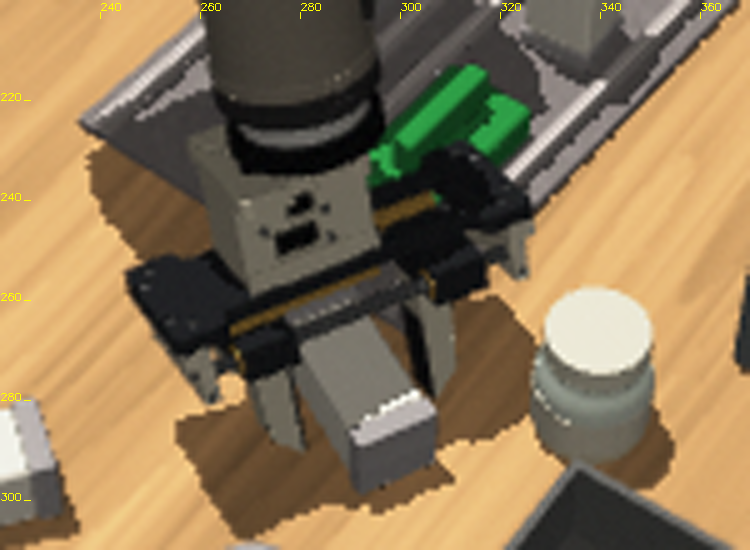

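Fuse A at (292,275) is straddled by the fingers. Close and lift.

Request:
carry_out --moves '[0,0,0,0,0,0,0.55,0,0,0,0,0,0,0.4,0,0,0,0,0,0,0.2,0,0,0,0,0,0,0,0,0,0,0,0,0,0,0,0,0,0,0,0,0,-0.02,0,-0.05,0,0,0,0,-0.05,0,-0.14,0,0,0,0]'

```text
time: 23.35
tool_pos: [679.1, -204.3, 78.8]
tcp_rot: [3.142, 0.34, 2.652]
contact_force: [0.2, -0.4, -2.6]
grip_width: 44.0
```

```bash
python3 gg.py 600 -130 240 119 25 0;python3 gg.py 681 -205 240 152 -20 0
```

```text
t 23.35 pos [ 679.1 -204.3   78.8] -> [ 599.6 -129.3  238.2] q [-0.39  0.68  1.49 -0.06  0.63 -1.43] g 44.0 F [ 0.2 -0.4 -2.6] up axis [-0.334  0.    -0.943]
delta [ 0.116  0.072 -0.464] [-0.054  1.441  1.125]
rot clipped [-0.038  1.     0.781] need 1.44
t 23.35 pos [ 679.1 -204.3   78.8] -> [ 681.6 -205.3  238.1] q [-0.39  0.68  1.49 -0.06  0.63 -1.43] g 44.0 F [ 0.2 -0.4 -2.6] up axis [-0.334  0.    -0.943]
delta [-0.139  0.001 -0.373] [-0.    -0.017 -0.001]
```

Request:
carry_out --moves '[-0.04,0,-0.1,0,0,0,0,-0.07,0.01,-0.2,0,0.13,0.1,0,-0.07,0.02,-0.3,-0.01,0.28,0.22,0,-0.05,0.03,-0.37,-0.02,0.43,0.33,0,0,0.045,-0.42,-0.02,0.58,0.45,0,0.05,0.06,-0.46,-0.03,0.72,0.56,0,0.1,0.07,-0.46,-0.04,0.86,0.67,0,0.116,0.072,-0.464,-0.04,1,0.78,0]'

```text
time: 24.15
tool_pos: [597.9, -127.7, 237.7]
tcp_rot: [3.093, -0.206, 2.26]
contact_force: [-0.1, -0.6, -3.8]
grip_width: 43.7
```

```bash
python3 gg.py 530 -100 230 86.7 60 0
```

```text
t 24.15 pos [ 597.9 -127.7  237.7] -> [530.1 -98.3 229. ] q [-0.4   0.59  1.15  0.14  1.56 -1.1 ] g 43.7 F [-0.1 -0.6 -3.8] up axis [ 0.205  0.048 -0.978]
delta [ 0.157 -0.087  0.051] [-0.775  1.497  1.224]
rot clipped [-0.518  1.     0.817] need 1.5
```

Request:
carry_out --moves '[0.02,-0.011,0,-0.09,0.17,0.14,0,0.04,-0.022,0,-0.17,0.33,0.27,0,0.06,-0.035,0,-0.26,0.5,0.41,0,0.08,-0.05,0,-0.35,0.67,0.54,0,0.1,-0.06,0,-0.43,0.83,0.68,0,0.12,-0.07,0,-0.52,1,0.82,0,0.14,-0.08,0,-0.52,1,0.82,0,0.157,-0.087,0,-0.52,1,0.82,0]'

```text
time: 24.95
tool_pos: [531.1, -102.4, 248.1]
tcp_rot: [3.023, -0.77, 1.832]
contact_force: [1.2, 0.0, -4.1]
grip_width: 43.8
```

```bash
python3 gg.py 511 -53 130 86.7 70 0
```

```text
t 24.95 pos [ 531.1 -102.4  248.1] -> [511.1 -51.1 129.3] q [-0.64  0.61  1.32  0.56  1.76 -0.9 ] g 43.8 F [ 1.2  0.  -4.1] up axis [ 0.696  0.085 -0.713]
delta [-0.109 -0.052  0.304] [-0.293  0.832  0.383]
```

Request:
carry_out --moves '[-0.01,-0.005,0.02,-0.06,0.17,0.08,0,-0.02,-0.01,0.06,-0.12,0.33,0.15,0,-0.04,-0.02,0.11,-0.18,0.5,0.23,0,-0.06,-0.03,0.17,-0.24,0.67,0.31,0,-0.08,-0.04,0.23,-0.29,0.832,0.383,0,-0.1,-0.05,0.28,-0.29,0.832,0.383,0,-0.109,-0.052,0.304,-0.29,0.832,0.383,0,-0.109,-0.052,0.304,-0.29,0.832,0.383,0]'

```text
time: 25.75
tool_pos: [511.1, -50.4, 128.9]
tcp_rot: [-3.141, -1.22, 1.516]
contact_force: [-0.1, 0.5, -3.3]
grip_width: 43.7
```

```bash
python3 gg.py 511 -53 60 86.7 70 0
```

```text
t 25.75 pos [511.1 -50.4 128.9] -> [511.1 -51.1  59.3] q [-0.72  0.86  1.58  0.84  1.68 -1.04] g 43.7 F [-0.1  0.5 -3.3] up axis [ 0.939 -0.    -0.344]
delta [-0.164  0.     0.058] [-0.007  0.003  0.002]
```

Request:
carry_out --moves '[-0.03,0,0.011,0,0,0,0,-0.07,0,0.025,0,0,0,0,-0.1,0,0.036,0,0,0,0,-0.13,0,0.047,0,0,0,0,-0.15,0,0.054,0,0,0,0,-0.157,0,0.057,0,0,0,0,-0.164,0,0.058,0,0,0,0,-0.164,0,0.058,0,0,0,0]'

```text
time: 26.55
tool_pos: [511.1, -51.3, 59.3]
tcp_rot: [-3.141, -1.22, 1.516]
contact_force: [-0.3, 0.1, -3.5]
grip_width: 43.6
```

```bash
python3 gg.py 511 -53 54 86.7 70 0;  python3 - <<'E'
from h import *
b=snap('scene','s14'); crop(b,220,130,350,250,5,'s14c')
print(proj('scene',[(511,-50,108)]).round(1).tolist())
E
```

```text
t 26.55 pos [511.1 -51.3  59.3] -> [511.1 -51.1  53.3] q [-0.72  0.98  1.57  0.83  1.61 -1.12] g 43.6 F [-0.3  0.1 -3.5] up axis [ 0.939 -0.    -0.344]
delta [-0.014 -0.     0.006] [-0.006  0.003  0.002]
[[272.1, 189.1]]
```

View pics/s14c.png

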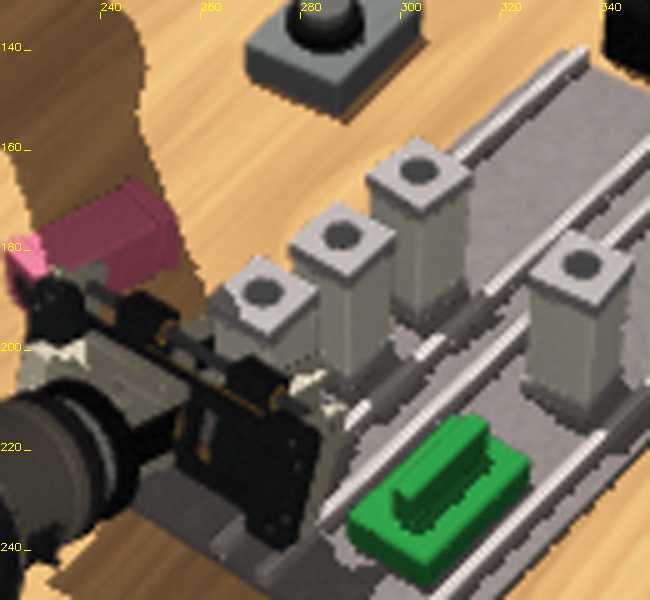

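Request:
carry_out --moves '[-0.004,0,0.001,0,0,0,0,-0.007,0,0.002,0,0,0,0,-0.01,0,0.004,0,0,0,0,-0.012,0,0.005,0,0,0,0,-0.013,0,0.005,0,0,0,0,-0.014,0,0.006,0,0,0,0,-0.014,0,0.006,0,0,0,0,-0.014,0,0.006,0,0,0,0]'

```text
time: 27.4
tool_pos: [511.2, -50.9, 53.5]
tcp_rot: [3.141, -1.22, 1.517]
contact_force: [-0.1, 0.0, -3.5]
grip_width: 44.0
```

```bash
python3 gg.py 511 -53 54 86.7 70 0
```

```text
t 27.4 pos [511.2 -50.9  53.5] -> [511.1 -51.1  53.3] q [-0.72  0.99  1.57  0.83  1.6  -1.13] g 44.0 F [-0.1  0.  -3.5] up axis [ 0.939  0.    -0.344]
delta [-0.001 -0.    -0.   ] [-0.006  0.003  0.003]
```

No contact yet; continue 1 mm per few rows.

Request:
carry_out --moves '[-0.002,0,0.001,0,0,0,0,-0.003,0,0.001,0,0,0,0,-0.004,0,0.002,0,0,0,0,-0.005,0,0.002,0,0,0,0,-0.005,0,0.002,0,0,0,0,-0.005,0,0.002,0,0,0,0,-0.005,0,0.002,0,0,0,0,-0.005,0,0.002,0,0,0,0]'

```text
time: 28.2
tool_pos: [511.2, -50.8, 51.8]
tcp_rot: [3.14, -1.221, 1.518]
contact_force: [-0.6, 0.0, 2.9]
grip_width: 43.9
```

```bash
python3 gg.py 511 -53 54 86.7 70 0
```

```text
t 28.2 pos [511.2 -50.8  51.8] -> [511.1 -51.1  53.3] q [-0.72  0.99  1.57  0.83  1.6  -1.13] g 43.9 F [-0.6  0.   2.9] up axis [ 0.939  0.001 -0.343]
delta [ 0.003 -0.    -0.002] [-0.006  0.002  0.003]
```

Contact. Release and back off.

Request:
carry_out --moves '[0,0,0,0,0,0,0.52,0,0,0,0,0,0,0.6,0,0,0,0,0,0,0.65,0,0,0,0,0,0,0.65,0,0,-0.03,0,0,0,0.65,0.01,0,-0.08,0,0,0,0.65,0.03,0,-0.15,0,0,0,0.65,0.08,0,-0.22,0,0,0,0.65]'

```text
time: 29.0
tool_pos: [506.8, -123.9, 111.9]
tcp_rot: [-3.137, -1.221, 1.512]
contact_force: [0.3, -0.5, -0.4]
grip_width: 59.7
```

```bash
python3 gg.py 420 -357 25 64 -20 150;  python3 - <<'E'
from h import *
b=snap('scene','s15'); crop(b,130,130,350,320,3,'s15c')
E
```

```text
t 29.0 pos [ 506.8 -123.9  111.9] -> [ 442.2 -311.5  164.1] q [-0.81  0.93  1.45  0.77  1.76 -1.04] g 59.7 F [ 0.3 -0.5 -0.4] up axis [ 0.94  -0.002 -0.342]
delta [-0.041 -0.136 -0.493] [-0.36  -2.955  0.765]
rot clipped [-0.122 -1.     0.259] need 2.96
```

View pics/s15c.png

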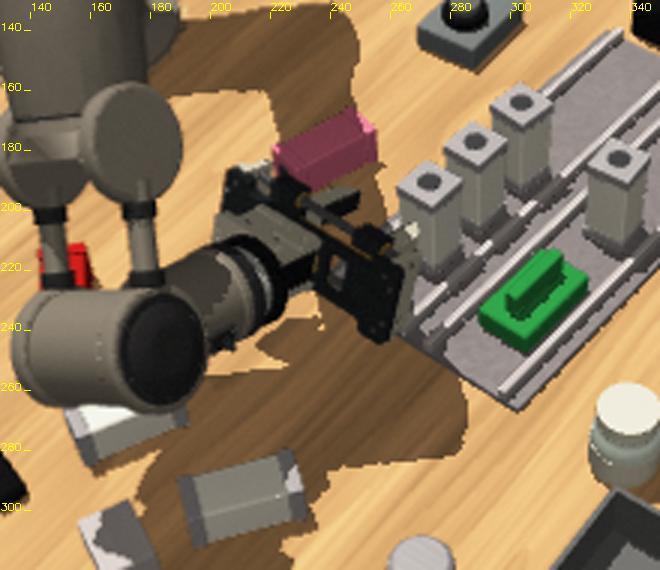

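Request:
carry_out --moves '[0.12,0,-0.06,0,0,0,0.75,0.22,0,-0.1,-0.03,-0.2,0.05,0.75,0.3,0,-0.15,-0.06,-0.4,0.1,0.75,0.3,0,-0.18,-0.08,-0.6,0.15,0.75,0.3,0,-0.2,-0.1,-0.8,0.2,0.75,0.3,0,-0.22,-0.12,-1,0.26,0.75,0.3,0,-0.22,-0.12,-1,0.26,0.75,0.3,0,-0.22,-0.12,-1,0.26,0.75]'

```text
time: 29.85
tool_pos: [504.9, -168.2, 259.9]
tcp_rot: [-3.054, -0.689, 1.331]
contact_force: [-1.6, 0.7, -0.5]
grip_width: 69.2
```

```bash
python3 gg.py 420 -357 25 64 -20 200
```

```text
t 29.85 pos [ 504.9 -168.2  259.9] -> [ 449.7 -296.1  211.1] q [-0.76  0.53  1.38  0.53  1.69 -0.62] g 69.2 F [-1.6  0.7 -0.5] up axis [ 0.635 -0.068 -0.769]
delta [-0.343 -0.069 -0.119] [-0.224 -1.955  0.508]
rot clipped [-0.114 -1.     0.26 ] need 1.95
```

Request:
carry_out --moves '[-0.05,-0.01,-0.05,-0.02,-0.2,0.05,0.75,-0.1,-0.02,-0.08,-0.05,-0.4,0.1,0.75,-0.15,-0.03,-0.1,-0.07,-0.6,0.15,0.75,-0.2,-0.04,-0.12,-0.09,-0.8,0.2,0.75,-0.25,-0.05,-0.12,-0.11,-1,0.26,0.75,-0.3,-0.06,-0.12,-0.11,-1,0.26,0.75,-0.34,-0.07,-0.12,-0.11,-1,0.26,0.75,-0.34,-0.07,-0.12,-0.11,-1,0.26,0.75]'

```text
time: 30.65
tool_pos: [447.5, -296.7, 209.5]
tcp_rot: [-3.064, -0.16, 1.226]
contact_force: [0.1, 0.8, -0.1]
grip_width: 68.5
```

```bash
python3 gg.py 420 -357 25 64 -20 130
python3 - <<'E'
from h import *
b=snap('scene','s16'); crop(b,130,190,330,330,4,'s16c')
E
```

```text
t 30.65 pos [ 447.5 -296.7  209.5] -> [ 439.2 -317.7  145.3] q [-0.79  0.46  1.45  0.11  1.37 -0.48] g 68.5 F [ 0.1  0.8 -0.1] up axis [ 0.159 -0.076 -0.984]
delta [-0.081  0.01   0.149] [-0.124 -0.962  0.246]
```

View pics/s16c.png

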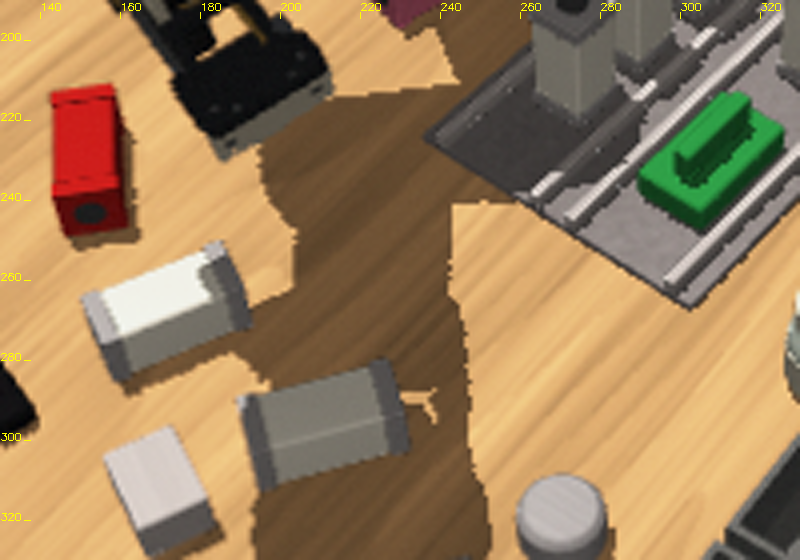

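Run:
```python
from h import *
print(w('top',[(394,298),(382,292)],44).round(0).tolist(), w('top',[(437,277),(425,278)],15).round(0).tolist())
```

```text
[[325.0, -341.0, 44.0], [339.0, -308.0, 44.0]] [[393.0, -466.0, 15.0], [388.0, -433.0, 15.0]]
```

Request:
carry_out --moves '[-0.01,0,0.02,-0.02,-0.16,0.04,0.75,-0.03,0,0.05,-0.04,-0.32,0.08,0.75,-0.05,0.005,0.09,-0.06,-0.48,0.12,0.75,-0.07,0.01,0.13,-0.08,-0.64,0.16,0.75,-0.081,0.01,0.149,-0.1,-0.8,0.2,0.75,-0.081,0.01,0.149,-0.12,-0.96,0.25,0.75,-0.081,0.01,0.149,-0.12,-0.96,0.25,0.75,-0.081,0.01,0.149,-0.12,-0.96,0.25,0.75]'

```text
time: 31.5
tool_pos: [440.6, -317.1, 146.5]
tcp_rot: [-3.14, 0.346, 1.116]
contact_force: [-0.2, 0.0, 0.3]
grip_width: 69.1
```

```bash
python3 gg.py 420 -357 25 64 -20 0
```

```text
t 31.5 pos [ 440.6 -317.1  146.5] -> [ 419.7 -357.6   23.1] q [-0.58  0.48  1.65 -0.41  1.    0.1 ] g 69.1 F [-0.2  0.   0.3] up axis [-0.339 -0.001 -0.941]
delta [-0.002 -0.002  0.329] [-0.003 -0.006 -0.001]
```

Request:
carry_out --moves '[-0.002,-0.002,0.06,0,0,0,0.75,-0.002,-0.002,0.13,0,0,0,0.75,-0.002,-0.002,0.2,0,0,0,0.75,-0.002,-0.002,0.26,0,0,0,0.75,-0.002,-0.002,0.3,0,0,0,0.75,-0.002,-0.002,0.32,0,0,0,0.75,-0.002,-0.002,0.329,0,0,0,0.75,-0.002,-0.002,0.329,0,0,0,0.75]'

```text
time: 32.3
tool_pos: [419.8, -358.0, 23.3]
tcp_rot: [-3.141, 0.346, 1.115]
contact_force: [0.5, -0.0, 0.3]
grip_width: 69.0
```

```bash
python3 gg.py 420 -357 25 64 -20 0
python3 - <<'E'
from h import *
b=snap('scene','s17'); crop(b,110,200,260,320,5,'s17c')
E
```

```text
t 32.3 pos [ 419.8 -358.    23.3] -> [ 419.7 -357.6   23.1] q [-0.66  0.67  1.75 -0.52  0.72  0.19] g 69.0 F [ 0.5 -0.   0.3] up axis [-0.339 -0.001 -0.941]
delta [ 0.001 -0.001  0.   ] [-0.002 -0.006 -0.003]
```

View pics/s17c.png

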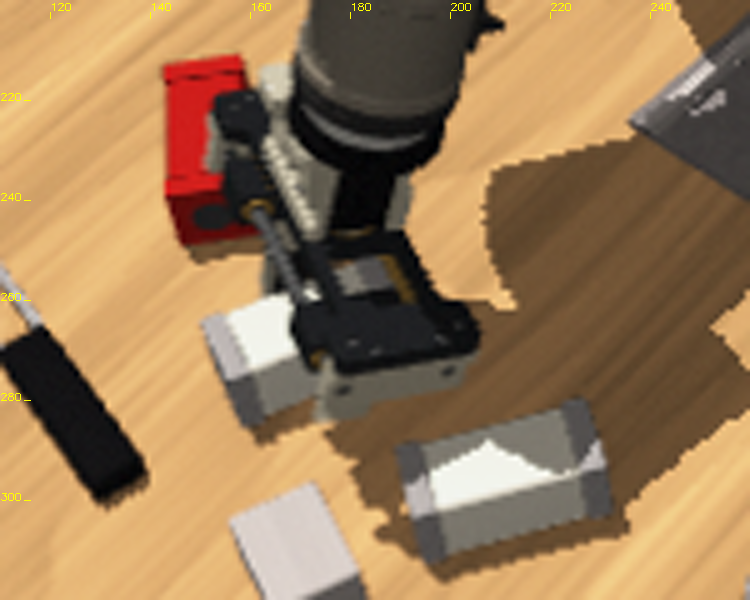

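Request:
carry_out --moves '[0,0,0,0,0,0,0.55,0,0,0,0,0,0,0.4,0,0,0,0,0,0,0.2,0,0,0,0,0,0,0,0,0,0,0,0,0,0,0,0,0,0,0,0,0,-0.02,0,-0.05,0,0,0,0,-0.05,0,-0.14,0,0,0,0]'

```text
time: 33.15
tool_pos: [418.7, -356.4, 80.7]
tcp_rot: [-3.135, 0.344, 1.118]
contact_force: [0.9, -0.3, -4.5]
grip_width: 44.0
```

```bash
python3 gg.py 460 -270 240 72 10 0
```

```text
t 33.15 pos [ 418.7 -356.4   80.7] -> [ 460.1 -269.7  238. ] q [-0.66  0.57  1.71 -0.46  0.84  0.1 ] g 44.0 F [ 0.9 -0.3 -4.5] up axis [-0.337 -0.007 -0.941]
delta [ 0.094 -0.005 -0.451] [-0.036  0.987 -0.271]
```

Request:
carry_out --moves '[-0.04,0,-0.1,0,0,0,0,-0.06,0,-0.2,0,0.12,-0.03,0,-0.06,0,-0.29,0,0.28,-0.08,0,-0.04,0,-0.37,0,0.44,-0.12,0,0,0,-0.42,-0.01,0.6,-0.17,0,0.04,0,-0.45,-0.02,0.76,-0.21,0,0.08,0,-0.45,-0.03,0.9,-0.25,0,0.094,-0.005,-0.45,-0.04,1,-0.27,0]'

```text
time: 33.95
tool_pos: [460.4, -268.8, 236.8]
tcp_rot: [3.139, -0.184, 1.258]
contact_force: [0.4, -0.2, -4.7]
grip_width: 44.2
```

```bash
python3 gg.py 490 -190 240 80 40 0
```

```text
t 33.95 pos [ 460.4 -268.8  236.8] -> [ 490.2 -188.7  238.5] q [-0.77  0.39  1.48  0.17  1.35 -0.5 ] g 44.2 F [ 0.4 -0.2 -4.7] up axis [ 0.183  0.003 -0.983]
delta [0.21  0.009 0.035] [ 0.119  0.981 -0.24 ]
```

Request:
carry_out --moves '[0.03,0,0,0.02,0.17,-0.04,0,0.06,0,0.01,0.04,0.33,-0.08,0,0.1,0,0.015,0.06,0.5,-0.12,0,0.13,0,0.02,0.08,0.66,-0.16,0,0.17,0,0.03,0.1,0.83,-0.2,0,0.21,0.01,0.035,0.12,0.98,-0.24,0,0.21,0.01,0.035,0.12,0.98,-0.24,0,0.21,0.01,0.035,0.12,0.98,-0.24,0]'

```text
time: 34.75
tool_pos: [490.2, -189.6, 237.4]
tcp_rot: [-3.139, -0.695, 1.395]
contact_force: [0.4, 0.6, -4.1]
grip_width: 44.0
```

```bash
python3 gg.py 507.5 -117 130 86.7 70 0
```

```text
t 34.75 pos [ 490.2 -189.6  237.4] -> [ 507.6 -115.1  129.3] q [-0.82  0.53  1.44  0.54  1.63 -0.74] g 44.0 F [ 0.4  0.6 -4.1] up axis [ 0.641 -0.002 -0.768]
delta [-0.027  0.011  0.33 ] [ 0.183  1.004 -0.133]
rot clipped [ 0.183  1.    -0.132] need 1.0
```

Request:
carry_out --moves '[0,0,0.02,0.03,0.2,-0.03,0,-0.005,0.002,0.07,0.07,0.4,-0.05,0,-0.01,0.005,0.13,0.11,0.6,-0.08,0,-0.02,0.008,0.2,0.15,0.8,-0.11,0,-0.027,0.011,0.27,0.18,1,-0.13,0,-0.027,0.011,0.32,0.18,1,-0.13,0,-0.027,0.011,0.33,0.18,1,-0.13,0,-0.027,0.011,0.33,0.18,1,-0.13,0]'

```text
time: 35.55
tool_pos: [507.8, -115.4, 129.4]
tcp_rot: [3.141, -1.217, 1.512]
contact_force: [-0.1, -0.5, -3.5]
grip_width: 43.9
```

```bash
python3 gg.py 507.5 -117 59 86.7 70 0
```

```text
t 35.55 pos [ 507.8 -115.4  129.4] -> [ 507.6 -115.1   58.3] q [-0.8   0.9   1.47  0.78  1.77 -1.02] g 43.9 F [-0.1 -0.5 -3.5] up axis [ 0.938  0.    -0.346]
delta [-0.167 -0.001  0.062] [ 0.003  0.009 -0.001]
```

Request:
carry_out --moves '[-0.03,0,0.011,0,0,0,0,-0.07,0,0.025,0,0,0,0,-0.1,0,0.036,0,0,0,0,-0.13,0,0.047,0,0,0,0,-0.15,0,0.054,0,0,0,0,-0.157,0,0.058,0,0.01,0,0,-0.165,0,0.061,0,0.01,0,0,-0.165,0,0.061,0,0.01,0,0]'

```text
time: 36.35
tool_pos: [507.8, -115.3, 58.8]
tcp_rot: [3.142, -1.223, 1.512]
contact_force: [-0.9, -0.7, -3.8]
grip_width: 43.8
```

```bash
python3 gg.py 507.5 -117 53 86.7 70 0;  python3 - <<'E'
from h import *
b=snap('scene','s18'); crop(b,200,130,350,260,5,'s18c')
print(proj('scene',[(507.5,-114,107.5)]).round(1).tolist())
E
```

```text
t 36.35 pos [ 507.8 -115.3   58.8] -> [ 507.6 -115.1   52.3] q [-0.8   1.02  1.46  0.77  1.69 -1.1 ] g 43.8 F [-0.9 -0.7 -3.8] up axis [ 0.94   0.    -0.341]
delta [-0.015 -0.001  0.006] [ 0.003 -0.002 -0.001]
[[256.4, 202.9]]
```

View pics/s18c.png

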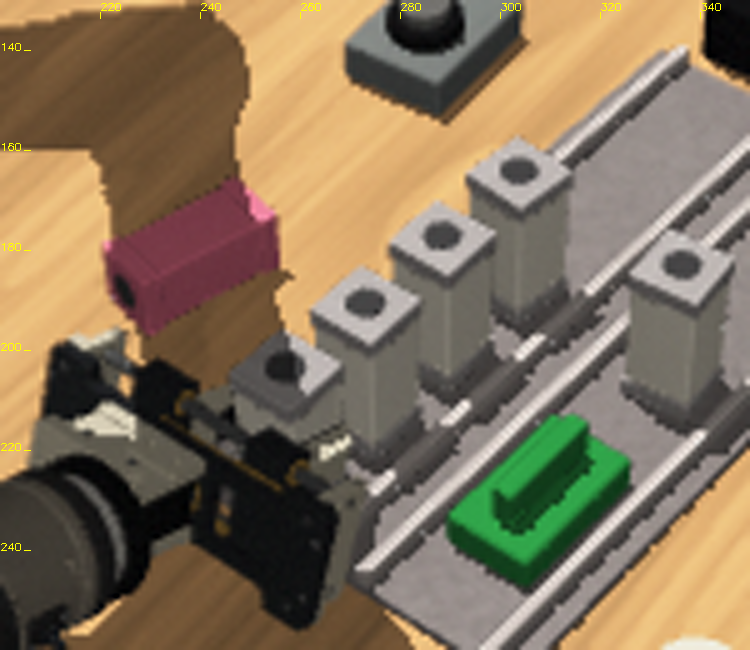

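Request:
carry_out --moves '[-0.004,0,0.001,0,0,0,0,-0.007,0,0.002,0,0,0,0,-0.009,0,0.003,0,0,0,0,-0.01,0,0.004,0,0,0,0,-0.011,0,0.004,0,0,0,0,-0.012,0,0.005,0,0,0,0,-0.012,0,0.005,0,0,0,0,-0.012,0,0.005,0,0,0,0]'

```text
time: 37.2
tool_pos: [508.0, -115.5, 55.5]
tcp_rot: [3.137, -1.224, 1.516]
contact_force: [-2.1, -3.9, 8.3]
grip_width: 43.7
```

```bash
python3 gg.py 507.5 -117 53 86.7 70 0
```

```text
t 37.2 pos [ 508.  -115.5   55.5] -> [ 507.6 -115.1   52.3] q [-0.8   1.02  1.46  0.77  1.69 -1.1 ] g 43.7 F [-2.1 -3.9  8.3] up axis [ 0.941  0.002 -0.34 ]
delta [-0.007 -0.001  0.003] [ 0.004 -0.005  0.002]
```

Request:
carry_out --moves '[0.001,0,0,0,0,0,0,0.001,0,0,0,0,0,0,0.001,0,0,0,0,0,0.5,0.001,0,0,0,0,0,0.6,0.001,0,0,0,0,0,0.65,0.001,0,0,0,0,0,0.65,0.001,0,0,0,0,0,0.65,0.001,0,-0.02,0,0,0,0.65]'

```text
time: 38.0
tool_pos: [507.3, -122.2, 58.6]
tcp_rot: [3.14, -1.225, 1.514]
contact_force: [-0.1, 0.3, 0.2]
grip_width: 59.7
```

Request:
carry_out --moves '[0,0,-0.03,0,0,0,0.65,0,0,-0.08,0,0,0,0.65,0.02,0,-0.14,0,0,0,0.65,0.06,0,-0.2,0,0,0,0.7,0.14,0,-0.24,0,0,0,0.75,0.22,0,-0.27,0,-0.15,0.02,0.75,0.28,0,-0.27,0,-0.3,0.06,0.75,0.32,0,-0.27,0,-0.45,0.1,0.75]'

```text
time: 38.8
tool_pos: [503.8, -181.7, 217.8]
tcp_rot: [-3.061, -0.982, 1.42]
contact_force: [0.1, 0.1, -0.1]
grip_width: 69.2
```

```bash
python3 gg.py 556 -361 25 54.2 -45 200;  python3 - <<'E'
from h import *
b=snap('scene','s19'); crop(b,130,130,370,330,3,'s19c')
E
```

```text
t 38.8 pos [ 503.8 -181.7  217.8] -> [ 637.9 -247.4  165. ] q [-0.84  0.72  1.33  0.66  1.84 -0.81] g 69.2 F [ 0.1  0.1 -0.1] up axis [ 0.832 -0.045 -0.553]
delta [-0.172  0.353 -0.049] [-0.21  -3.263  1.161]
rot clipped [-0.064 -1.     0.356] need 3.26
```

View pics/s19c.png

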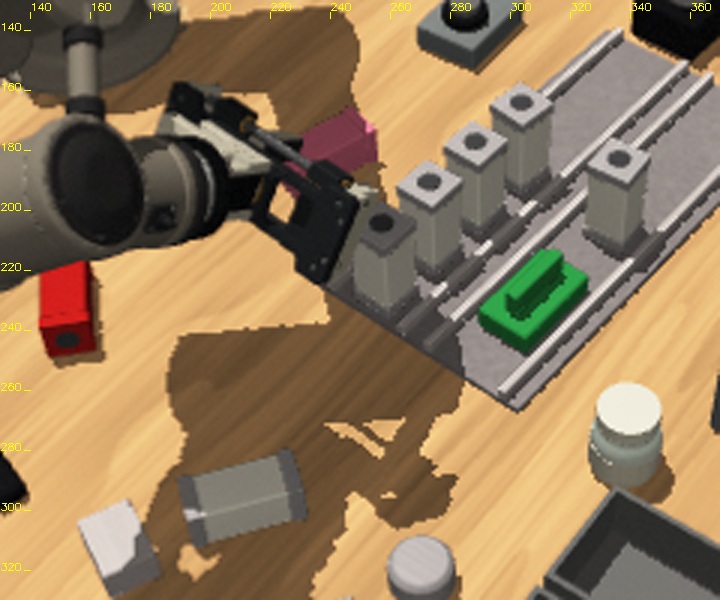

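Request:
carry_out --moves '[0.05,0.02,-0.05,-0.01,-0.2,0.07,0.75,0.08,0.05,-0.06,-0.03,-0.4,0.14,0.75,0.08,0.08,-0.07,-0.04,-0.6,0.21,0.75,0.08,0.12,-0.08,-0.05,-0.8,0.28,0.75,0.06,0.16,-0.1,-0.06,-1,0.36,0.75,0.03,0.2,-0.1,-0.06,-1,0.36,0.75,0,0.24,-0.1,-0.06,-1,0.36,0.75,0,0.24,-0.1,-0.06,-1,0.36,0.75]'

```text
time: 39.65
tool_pos: [598.8, -222.5, 237.6]
tcp_rot: [-2.986, -0.434, 1.26]
contact_force: [-0.3, -0.2, -0.3]
grip_width: 69.2
```

```bash
python3 gg.py 556 -361 25 54.2 -40 220
```

```text
t 39.65 pos [ 598.8 -222.5  237.6] -> [ 638.  -247.3  192. ] q [-0.64  0.71  1.01  0.35  1.72 -0.36] g 69.2 F [-0.3 -0.2 -0.3] up axis [ 0.421 -0.141 -0.896]
delta [-0.075  0.125  0.073] [-0.179 -2.089  0.793]
rot clipped [-0.086 -1.     0.38 ] need 2.09
```

Request:
carry_out --moves '[-0.01,0.02,0,-0.02,-0.2,0.08,0.75,-0.02,0.04,0,-0.03,-0.4,0.15,0.75,-0.03,0.07,0,-0.05,-0.6,0.23,0.75,-0.05,0.1,0,-0.07,-0.8,0.3,0.75,-0.07,0.12,0,-0.09,-1,0.38,0.75,-0.07,0.12,0.02,-0.09,-1,0.38,0.75,-0.07,0.12,0.02,-0.09,-1,0.38,0.75,-0.07,0.12,0.02,-0.09,-1,0.38,0.75]'

```text
time: 40.45
tool_pos: [636.1, -255.0, 211.9]
tcp_rot: [-3.012, 0.111, 1.137]
contact_force: [0.4, -0.2, 0.1]
grip_width: 68.6
```

```bash
python3 gg.py 556 -361 25 54.2 -40 150
python3 - <<'E'
from h import *
b=snap('top','t20'); crop(b,330,130,480,290,4,'t20c')
b=snap('scene','s20'); crop(b,130,220,330,350,4,'s20c')
E
```

```text
t 40.45 pos [ 636.1 -255.   211.9] -> [ 611.6 -283.8  138.4] q [-0.44  0.76  0.9  -0.11  1.61  0.  ] g 68.6 F [ 0.4 -0.2  0.1] up axis [-0.111 -0.128 -0.986]
delta [-0.07  -0.     0.194] [-0.094 -1.094  0.411]
rot clipped [-0.086 -1.     0.376] need 1.09
```

View pics/t20c.png

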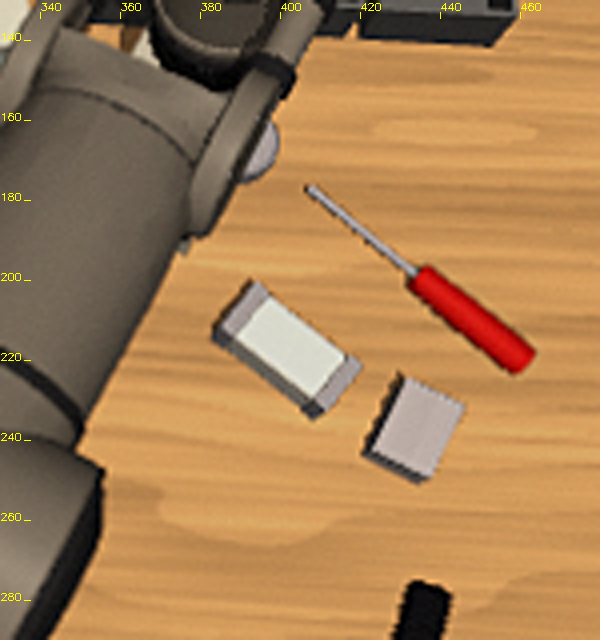

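View pics/s20c.png

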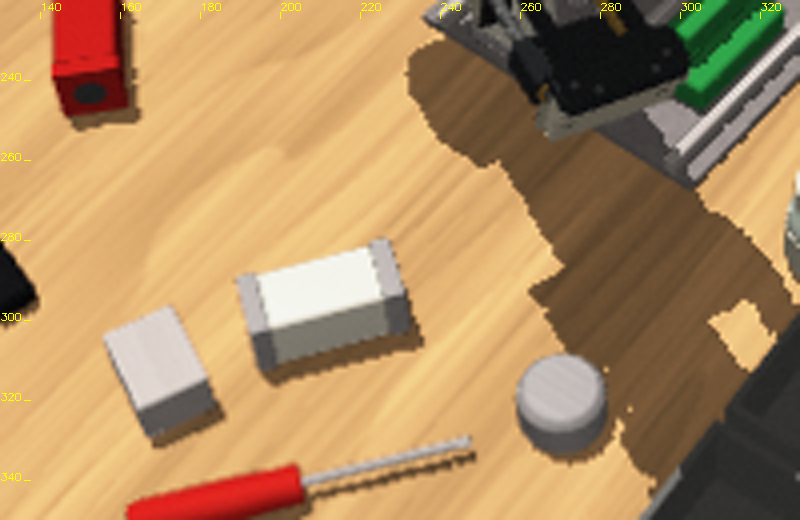

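Request:
carry_out --moves '[-0.005,0,0.02,-0.02,-0.2,0.08,0.75,-0.01,0,0.04,-0.03,-0.4,0.15,0.75,-0.02,0,0.07,-0.05,-0.6,0.23,0.75,-0.03,0,0.1,-0.07,-0.8,0.3,0.75,-0.05,0,0.14,-0.09,-1,0.38,0.75,-0.07,0,0.18,-0.09,-1,0.38,0.75,-0.07,0,0.194,-0.09,-1,0.38,0.75,-0.07,0,0.194,-0.09,-1,0.38,0.75]'

```text
time: 41.35
tool_pos: [611.5, -285.0, 138.9]
tcp_rot: [-3.127, 0.649, 0.963]
contact_force: [0.1, -1.1, -0.1]
grip_width: 69.2
```

```bash
python3 gg.py 556 -361 25 54.2 -40 60;python3 gg.py 556 -361 25 54.2 -40 0
```

```text
t 41.35 pos [ 611.5 -285.   138.9] -> [ 577.8 -330.8   69.4] q [-0.29  0.87  1.05 -0.61  1.49  0.45] g 69.2 F [ 0.1 -1.1 -0.1] up axis [-0.604 -0.011 -0.797]
delta [-0.008 -0.001  0.224] [-0.007 -0.094  0.026]
t 41.35 pos [ 611.5 -285.   138.9] -> [ 555.2 -362.    23.5] q [-0.29  0.87  1.05 -0.61  1.49  0.45] g 69.2 F [ 0.1 -1.1 -0.1] up axis [-0.604 -0.011 -0.797]
delta [-0.016 -0.     0.374] [-0.007 -0.094  0.026]
```

Request:
carry_out --moves '[-0.002,0,0.06,-0.01,-0.05,0.01,0.75,-0.004,0,0.13,-0.01,-0.09,0.03,0.75,-0.008,0,0.2,-0.01,-0.09,0.03,0.75,-0.011,0,0.26,-0.01,-0.09,0.03,0.75,-0.013,0,0.31,-0.01,-0.09,0.03,0.75,-0.015,0,0.345,-0.01,-0.09,0.03,0.75,-0.016,0,0.365,-0.01,-0.09,0.03,0.75,-0.016,0,0.374,-0.01,-0.09,0.03,0.75]'

```text
time: 42.15
tool_pos: [555.2, -362.8, 24.0]
tcp_rot: [3.137, 0.696, 0.942]
contact_force: [0.5, 0.5, 1.0]
grip_width: 68.9
```

```bash
python3 gg.py 556 -361 25 54.2 -40 0
python3 - <<'E'
from h import *
b=snap('scene','s21'); crop(b,130,220,300,350,4,'s21c')
E
```

```text
t 42.15 pos [ 555.2 -362.8   24. ] -> [ 555.2 -362.    23.5] q [-0.41  0.96  1.24 -0.73  1.23  0.57] g 68.9 F [0.5 0.5 1. ] up axis [-0.641  0.003 -0.768]
delta [ 0.002 -0.001 -0.   ] [ 0.003 -0.004 -0.006]
```

View pics/s21c.png

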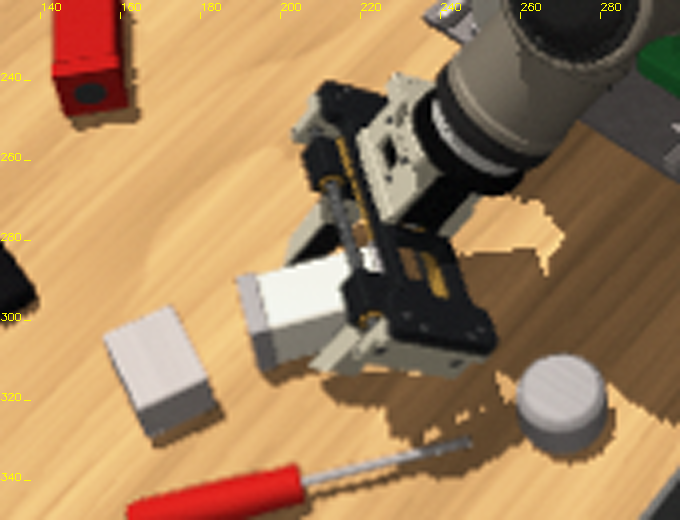

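Fuse C is straddled at about (203,295) and clear of the driver shaft and end cap. Grip it and lift.

Request:
carry_out --moves '[0,0,0,0,0,0,0.55,0,0,0,0,0,0,0.4,0,0,0,0,0,0,0.2,0,0,0,0,0,0,0,0,0,0,0,0,0,0,0,0,0,0,0,0,0,-0.03,0,-0.04,0,0,0,0,-0.1,0,-0.12,0,0,0,0]'

```text
time: 43.0
tool_pos: [552.9, -361.1, 82.8]
tcp_rot: [-3.133, 0.696, 0.95]
contact_force: [0.7, 0.0, -2.9]
grip_width: 43.6
```

```bash
python3 gg.py 560 -300 240 62 -13 0
```

```text
t 43.0 pos [ 552.9 -361.1   82.8] -> [ 559.8 -300.4  238.1] q [-0.41  0.88  1.22 -0.7   1.3   0.5 ] g 43.6 F [ 0.7  0.  -2.9] up axis [-0.641 -0.006 -0.767]
delta [-0.146 -0.077 -0.383] [-0.129  0.894 -0.232]
```

Request:
carry_out --moves '[-0.06,-0.01,-0.07,0,0,0,0,-0.11,-0.02,-0.15,-0.02,0.15,-0.04,0,-0.14,-0.03,-0.22,-0.04,0.3,-0.08,0,-0.15,-0.05,-0.29,-0.06,0.45,-0.12,0,-0.15,-0.06,-0.34,-0.09,0.6,-0.16,0,-0.15,-0.07,-0.37,-0.11,0.75,-0.2,0,-0.146,-0.077,-0.383,-0.13,0.9,-0.23,0,-0.146,-0.077,-0.383,-0.13,0.9,-0.23,0]'

```text
time: 43.8
tool_pos: [559.2, -301.1, 240.4]
tcp_rot: [3.138, 0.223, 1.079]
contact_force: [-0.5, -1.3, -3.1]
grip_width: 43.8
```

```bash
python3 gg.py 540 -170 250 70 15 0
```

```text
t 43.8 pos [ 559.2 -301.1  240.4] -> [ 540.2 -169.5  248.1] q [-0.51  0.56  1.2  -0.23  1.38  0.03] g 43.8 F [-0.5 -1.3 -3.1] up axis [-0.221  0.004 -0.975]
delta [ 0.257 -0.197 -0.079] [ 0.012  0.925 -0.273]
```

Request:
carry_out --moves '[0.03,-0.02,-0.02,0,0.15,-0.05,0,0.07,-0.05,-0.03,0,0.3,-0.09,0,0.11,-0.08,-0.05,0,0.45,-0.13,0,0.15,-0.11,-0.06,0,0.6,-0.18,0,0.19,-0.14,-0.07,0.01,0.75,-0.22,0,0.23,-0.17,-0.08,0.01,0.92,-0.27,0,0.257,-0.197,-0.08,0.01,0.92,-0.27,0,0.257,-0.197,-0.08,0.01,0.92,-0.27,0]'

```text
time: 44.6
tool_pos: [538.8, -168.0, 247.7]
tcp_rot: [-3.138, -0.258, 1.22]
contact_force: [0.3, -0.5, -4.5]
grip_width: 44.1
```

```bash
python3 gg.py 520 40 250 80 40 0
```

```text
t 44.6 pos [ 538.8 -168.   247.7] -> [520.2  41.3 248.5] q [-0.57  0.42  1.42  0.26  1.37 -0.28] g 44.1 F [ 0.3 -0.5 -4.5] up axis [ 0.255 -0.003 -0.967]
delta [ 0.46  -0.223  0.12 ] [ 0.149  0.838 -0.302]
```

Request:
carry_out --moves '[0.06,-0.03,0.01,0.02,0.12,-0.04,0,0.13,-0.06,0.02,0.04,0.24,-0.08,0,0.2,-0.1,0.04,0.06,0.36,-0.13,0,0.28,-0.13,0.06,0.09,0.5,-0.18,0,0.35,-0.17,0.08,0.11,0.63,-0.23,0,0.42,-0.2,0.1,0.13,0.75,-0.27,0,0.46,-0.223,0.12,0.15,0.84,-0.3,0,0.46,-0.223,0.12,0.15,0.84,-0.3,0]'

```text
time: 45.4
tool_pos: [518.8, 42.3, 247.1]
tcp_rot: [-3.136, -0.698, 1.395]
contact_force: [0.4, -0.3, -4.5]
grip_width: 43.9
```

```bash
python3 gg.py 529.5 262 220 86.7 50 0
```

```text
t 45.4 pos [518.8  42.3 247.1] -> [529.6 263.5 218.7] q [-0.45  0.38  1.67  0.68  1.38 -0.51] g 43.9 F [ 0.4 -0.3 -4.5] up axis [ 0.643 -0.005 -0.766]
delta [ 0.375 -0.068  0.408] [ 0.148  0.332 -0.161]
```

Request:
carry_out --moves '[0.05,-0.01,0.04,0.02,0.05,-0.02,0,0.1,-0.02,0.09,0.05,0.1,-0.05,0,0.16,-0.03,0.15,0.08,0.17,-0.08,0,0.22,-0.04,0.22,0.1,0.23,-0.11,0,0.28,-0.05,0.29,0.13,0.29,-0.14,0,0.34,-0.06,0.36,0.15,0.33,-0.16,0,0.375,-0.068,0.408,0.15,0.33,-0.16,0,0.375,-0.068,0.408,0.15,0.33,-0.16,0]'

```text
time: 46.2
tool_pos: [528.8, 265.3, 217.6]
tcp_rot: [-3.138, -0.869, 1.515]
contact_force: [-0.1, 0.5, -4.1]
grip_width: 43.9
```

```bash
python3 gg.py 529.5 262 120 86.7 50 0
python3 - <<'E'
from h import *
b=snap('scene','s22'); crop(b,230,60,430,210,4,'s22c')
E
```

```text
t 46.2 pos [528.8 265.3 217.6] -> [529.6 263.5 118.7] q [-0.08  0.48  1.72  0.96  1.2  -0.52] g 43.9 F [-0.1  0.5 -4.1] up axis [ 0.764 -0.002 -0.645]
delta [-0.192  0.003  0.156] [-0.01   0.006  0.003]
```

View pics/s22c.png

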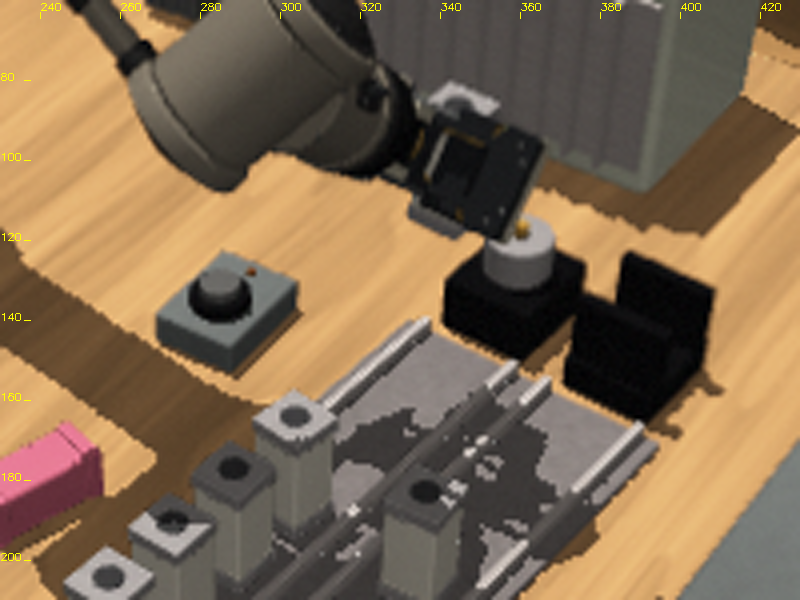

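Request:
carry_out --moves '[-0.05,0,0.04,0,0,0,0,-0.1,0,0.08,0,0,0,0,-0.15,0,0.12,0,0,0,0,-0.192,0.003,0.156,0,0,0,0,-0.22,0.003,0.18,0,0,0,0,-0.25,0.003,0.205,0,0,0,0,-0.265,0.003,0.217,0,0,0,0,-0.265,0.003,0.217,0,0,0,0]'

```text
time: 47.05
tool_pos: [530.7, 260.8, 80.4]
tcp_rot: [-3.139, -0.868, 1.514]
contact_force: [-0.6, 0.1, -3.6]
grip_width: 43.8
```

```bash
python3 gg.py 529.5 262 60 86.7 50 0
python3 - <<'E'
from h import *
b=snap('scene','s23'); crop(b,250,80,410,200,5,'s23c')
print(proj('scene',[(529.5,265,128)]))
E
```

```text
t 47.05 pos [530.7 260.8  80.4] -> [529.6 263.5  58.7] q [-0.09  0.7   1.81  1.09  1.04 -0.82] g 43.8 F [-0.6  0.1 -3.6] up axis [ 0.763 -0.002 -0.646]
delta [-0.037 -0.003  0.04 ] [-0.006  0.008  0.   ]
[[340.50803126 125.34412086]]
```

View pics/s23c.png

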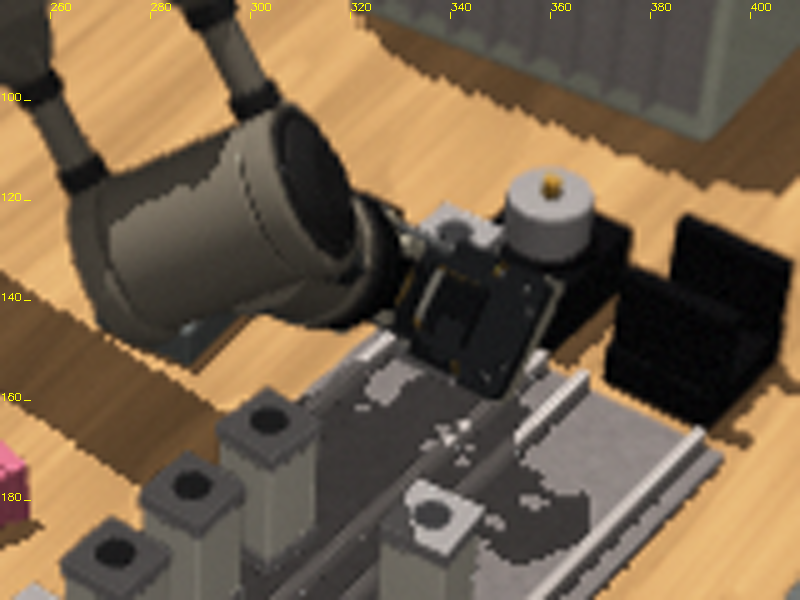

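Request:
carry_out --moves '[-0.008,-0.001,0.008,0,0,0,0,-0.016,-0.002,0.016,0,0,0,0,-0.025,-0.003,0.026,0,0,0,0,-0.032,-0.003,0.034,0,0,0,0,-0.037,-0.003,0.04,0,0,0,0,-0.039,-0.003,0.042,0,0,0,0,-0.041,-0.003,0.044,0,0,0,0,-0.041,-0.003,0.044,0,0,0,0]'

```text
time: 47.9
tool_pos: [529.8, 264.0, 57.2]
tcp_rot: [-3.14, -0.869, 1.515]
contact_force: [-0.5, 1.6, -4.1]
grip_width: 43.8
```

```bash
python3 gg.py 529.5 262 54 86.7 50 0
```

```text
t 47.9 pos [529.8 264.   57.2] -> [529.6 263.5  52.7] q [-0.08  0.75  1.81  1.12  1.01 -0.87] g 43.8 F [-0.5  1.6 -4.1] up axis [ 0.764 -0.001 -0.646]
delta [-0.009 -0.001  0.006] [-0.005  0.007  0.002]
```

Request:
carry_out --moves '[-0.001,0,0.001,0,0,0,0,-0.003,0,0.002,0,0,0,0,-0.005,0,0.003,0,0,0,0,-0.006,0,0.004,0,0,0,0,-0.006,0,0.004,0,0,0,0,-0.006,0,0.004,0,0,0,0,-0.006,0,0.004,0,0,0,0,-0.006,0,0.004,0,0,0,0]'

```text
time: 48.7
tool_pos: [529.9, 264.0, 56.2]
tcp_rot: [3.141, -0.872, 1.517]
contact_force: [-4.0, -4.6, 10.0]
grip_width: 43.9
```

```bash
python3 gg.py 529.5 262 54 86.7 50 0
```

```text
t 48.7 pos [529.9 264.   56.2] -> [529.6 263.5  52.7] q [-0.08  0.75  1.82  1.12  1.01 -0.87] g 43.9 F [-4.  -4.6 10. ] up axis [ 0.765  0.    -0.644]
delta [-0.007 -0.001  0.005] [-0.005  0.002  0.004]
```

Request:
carry_out --moves '[0.001,0,-0.001,0,0,0,0,0.001,0,-0.001,0,0,0,0,0.001,0,-0.001,0,0,0,0,0.001,0,-0.001,0,0,0,0,0.001,0,-0.001,0,0,0,0,0.001,0,-0.001,0,0,0,0,0.001,0,-0.001,0,0,0,0,0.001,0,-0.001,0,0,0,0]'

```text
time: 49.5
tool_pos: [529.9, 263.9, 56.6]
tcp_rot: [3.142, -0.872, 1.517]
contact_force: [-0.3, -0.6, -3.9]
grip_width: 43.9
```

```bash
python3 gg.py 529.5 262 54 86.7 50 0
python3 - <<'E'
from h import *
b=snap('scene','s24'); crop(b,270,80,400,180,6,'s24c')
b=snap('top','t24'); crop(b,110,140,340,290,3,'t24c')
print(proj('scene',[(529.5,265,102)]))
E
```

```text
t 49.5 pos [529.9 263.9  56.6] -> [529.6 263.5  52.7] q [-0.08  0.75  1.82  1.12  1.02 -0.87] g 43.9 F [-0.3 -0.6 -3.9] up axis [ 0.765  0.    -0.644]
delta [-0.008 -0.001  0.006] [-0.005  0.002  0.004]
[[339.91558805 132.20991404]]
```

View pics/s24c.png

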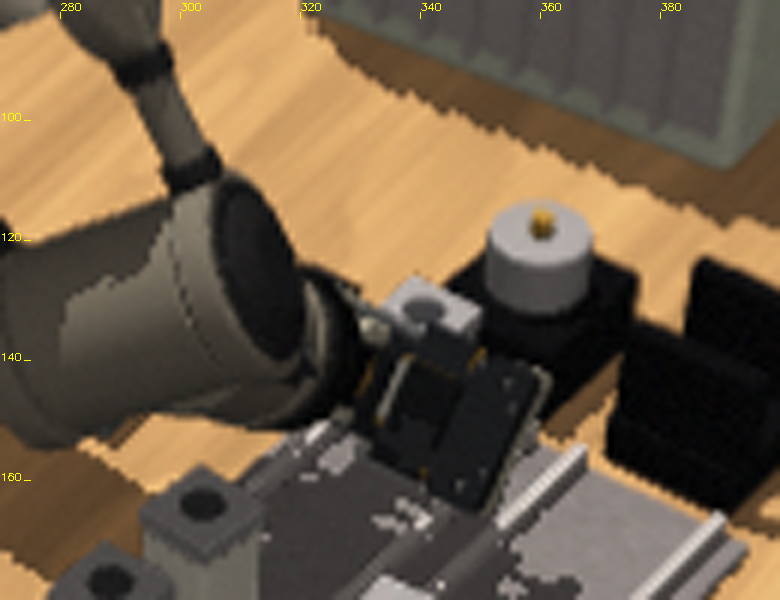

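View pics/t24c.png

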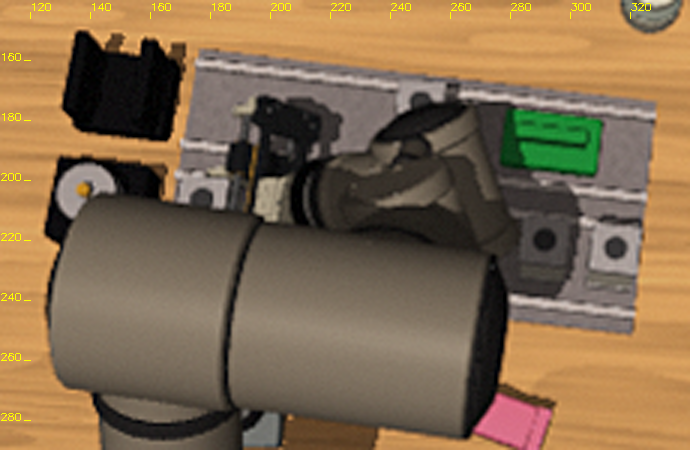

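Request:
carry_out --moves '[-0.001,0,0.001,0,0,0,0,-0.001,0,0.001,0,0,0,0.5,-0.001,0,0.001,0,0,0,0.6,-0.001,0,0.001,0,0,0,0.65,-0.001,0,0.001,0,0,0,0.65,-0.001,0,0.001,0,0,0,0.65,0,0,-0.02,0,0,0,0.65,0,0,-0.07,0,0,0,0.65]'

```text
time: 50.4
tool_pos: [527.9, 242.8, 74.5]
tcp_rot: [-3.139, -0.872, 1.516]
contact_force: [0.1, 0.1, 0.5]
grip_width: 60.0
```

Request:
carry_out --moves '[0,0,-0.06,0,0,0,0.65,0.01,0,-0.12,0,0,0,0.65,0.04,0,-0.17,0,0,0,0.65,0.1,0,-0.22,0,0,0,0.5,0.15,0,-0.26,0,-0.15,0,0.3,0.2,0,-0.28,0,-0.3,0,0.2,0.22,0,-0.28,0,-0.45,0,0,0.22,0,-0.28,0,-0.6,0,0]'

```text
time: 51.2
tool_pos: [527.0, 213.5, 216.2]
tcp_rot: [3.139, -0.555, 1.519]
contact_force: [0.5, -0.3, -0.6]
grip_width: 24.2
```

```bash
python3 gg.py 354 227 150 110 0 0
python3 - <<'E'
from h import *
b=snap('scene','s25'); crop(b,200,80,420,260,3,'s25c')
b=snap('top','t25'); crop(b,110,140,340,290,3,'t25c')
E
```

```text
t 51.2 pos [527.  213.5 216.2] -> [354. 227. 148.] q [-0.04  0.41  1.64  0.61  1.16 -0.26] g 24.2 F [ 0.5 -0.3 -0.6] up axis [ 0.527  0.002 -0.85 ]
delta [-0.08  -0.434  0.15 ] [ 0.217 -1.044 -0.748]
rot clipped [ 0.207 -1.    -0.716] need 1.04
```

View pics/s25c.png

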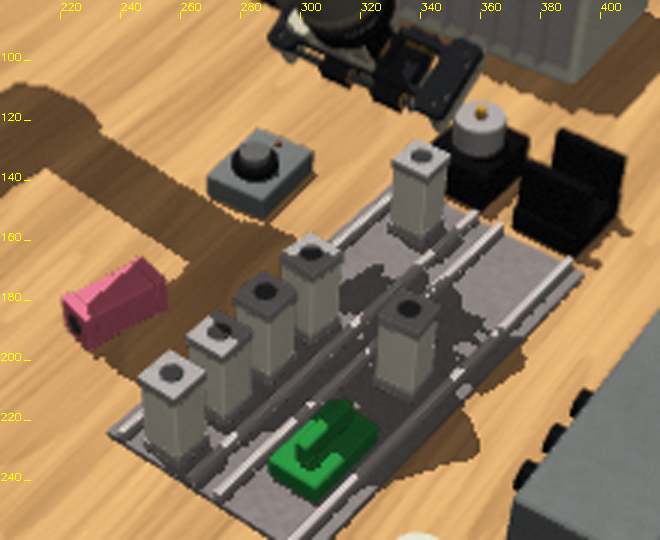

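View pics/t25c.png

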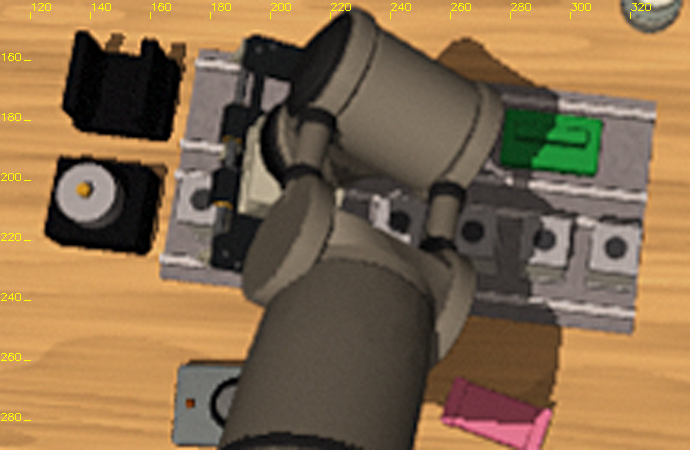

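Run:
```python
from h import *
a=cv2.imread('pics/top0.png'); crop(a,160,250,220,300,10,'b1')
b=cv2.imread('pics/scene0.png'); crop(b,260,110,320,160,10,'b2')
for z in(38,42,46,50): print(z,w('top',[(189.3,274.3)],z)[0,:2].round(1),w('scene',[(285.3,130.7)],z)[0,:2].round(1))
```

```text
38 [354.1 227.1] [345.  240.3]
42 [353.7 226.3] [347.9 236.3]
46 [353.4 225.5] [350.8 232.3]
50 [353.  224.7] [353.7 228.3]
```

View pics/b1.png

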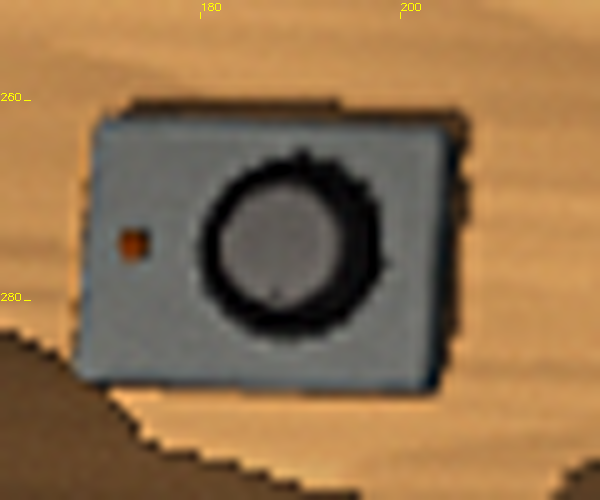

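View pics/b2.png

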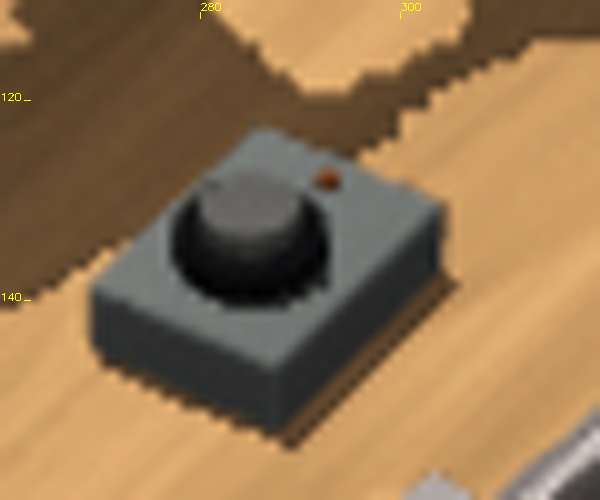

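Request:
carry_out --moves '[0,-0.05,0,0.04,-0.15,-0.11,0,0,-0.1,0,0.07,-0.3,-0.22,0,0,-0.16,0,0.1,-0.45,-0.33,0,0,-0.22,0,0.13,-0.6,-0.44,0,-0.02,-0.3,0,0.16,-0.75,-0.55,0,-0.04,-0.36,0,0.19,-0.88,-0.65,0,-0.05,-0.4,0,0.21,-1,-0.72,0,-0.05,-0.4,0,0.21,-1,-0.72,0]'

```text
time: 52.1
tool_pos: [363.4, 205.7, 204.2]
tcp_rot: [3.141, -0.026, 1.911]
contact_force: [-0.4, 0.0, 0.3]
grip_width: 0.9
```

```bash
python3 - <<'E'
from h import *
for z in(42,46,50,54): print(z,w('top',[(188,274.3)],z)[0,:2].round(1),w('scene',[(285.2,130.3)],z)[0,:2].round(1))
E
python3 gg.py 354 229 100 110 0 0
```

```text
42 [353.5 229.9] [346.5 237.8]
46 [353.1 229.1] [349.4 233.8]
50 [352.8 228.3] [352.3 229.8]
54 [352.4 227.5] [355.2 225.7]
t 52.1 pos [363.4 205.7 204.2] -> [354. 229.  98.] q [ 0.31  0.18  1.86  0.03  1.09 -0.04] g 0.9 F [-0.4  0.   0.3] up axis [ 0.026  0.001 -1.   ]
delta [ 0.056 -0.003  0.267] [ 0.002 -0.049 -0.017]
```

Request:
carry_out --moves '[0.02,0,0.03,0,-0.05,-0.02,0,0.04,0,0.08,0,-0.05,-0.02,0,0.056,-0.003,0.14,0,-0.05,-0.02,0,0.056,-0.003,0.2,0,-0.05,-0.02,0,0.056,-0.003,0.25,0,-0.05,-0.02,0,0.056,-0.003,0.28,0,-0.05,-0.02,0,0.056,-0.003,0.305,0,-0.05,-0.02,0,0.056,-0.003,0.305,0,-0.05,-0.02,0]'

```text
time: 52.9
tool_pos: [353.6, 228.7, 81.6]
tcp_rot: [-3.139, -0.0, 1.92]
contact_force: [0.4, -0.1, 0.3]
grip_width: 0.5
```

```bash
python3 gg.py 353 228.5 65 110 0 0
python3 - <<'E'
from h import *
b=snap('scene','s26'); crop(b,240,90,340,170,7,'s26c')
b=snap('top','t26'); cv2.imwrite('pics/t26.png',b)
E
```

```text
t 52.9 pos [353.6 228.7  81.6] -> [353.  228.5  63. ] q [0.39 0.38 2.01 0.   0.75 0.04] g 0.5 F [ 0.4 -0.1  0.3] up axis [ 0.    -0.002 -1.   ]
delta [ 0.    -0.001  0.046] [-0.004 -0.001 -0.   ]
```

View pics/s26c.png

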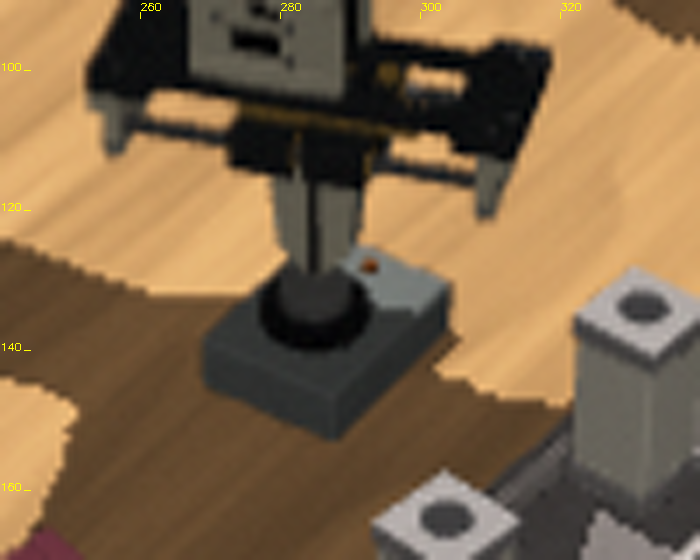

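View pics/t26.png

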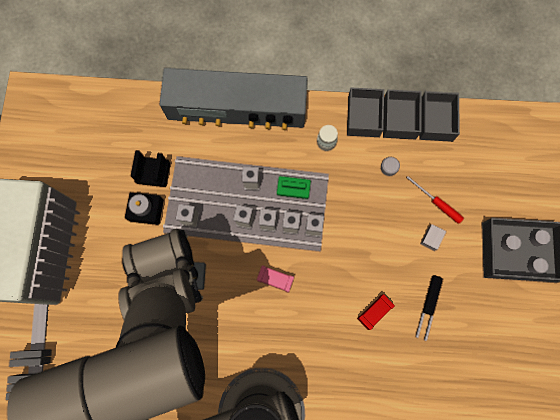

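Request:
carry_out --moves '[0,0,0.01,0,0,0,0,0,0,0.02,0,0,0,0,0,0,0.028,0,0,0,0,0,0,0.034,0,0,0,0,0,0,0.04,0,0,0,0,0,0,0.044,0,0,0,0,0,0,0.048,0,0,0,0,0,0,0.048,0,0,0,0]'

```text
time: 53.8
tool_pos: [354.2, 229.2, 63.7]
tcp_rot: [3.141, -0.0, 1.92]
contact_force: [-1.2, -1.0, 3.8]
grip_width: 0.2
```

```bash
python3 gg.py 353 228.5 60 110 0 0
```

```text
t 53.8 pos [354.2 229.2  63.7] -> [353.  228.5  58. ] q [0.39 0.42 2.02 0.   0.7  0.04] g 0.2 F [-1.2 -1.   3.8] up axis [ 0.     0.001 -1.   ]
delta [-0.001 -0.003  0.014] [ 0.001 -0.     0.001]
```

Request:
carry_out --moves '[0,0,0.002,0,0,0,0,0,0,0.003,0,0,0,0,0,0,0.004,0,0,0,0,0,0,0.005,0,0,0,0,0,0,0.006,0,0,0,0,0,0,0.006,0,0,0,0,0,0,0.006,0,0,0,0,0,0,0.006,0,0,0,0]'

```text
time: 54.6
tool_pos: [354.3, 229.3, 62.8]
tcp_rot: [3.14, -0.0, 1.921]
contact_force: [-5.2, -2.9, 23.1]
grip_width: 0.5
```

Request:
carry_out --moves '[0,0,0,0,0,0,0,0,0,-0.02,0,0,0,0,0,0,-0.08,0,0,0,0,0,0,-0.16,0,0,0,0,0,0,-0.25,0,0,0,0,0,0,-0.32,0,0,0,0,0,0,-0.35,0,0,0,0,0,0,-0.35,0,0,0,0]'

```text
time: 55.4
tool_pos: [355.0, 229.6, 204.6]
tcp_rot: [3.136, -0.0, 1.921]
contact_force: [0.5, 0.5, 0.4]
grip_width: 0.7
```

Run:
```python
from h import *
b=snap('scene','s27'); crop(b,130,90,420,310,2,'s27c')
b=snap('top','t27'); crop(b,110,130,340,300,3,'t27c'); print(get_obs()['contact_force'],get_obs()['tool_pos'])
```

```text
[-0.05159378 -0.31222208 -0.40711549] [353.80890353 229.06153712 202.40986721]
```

View pics/s27c.png

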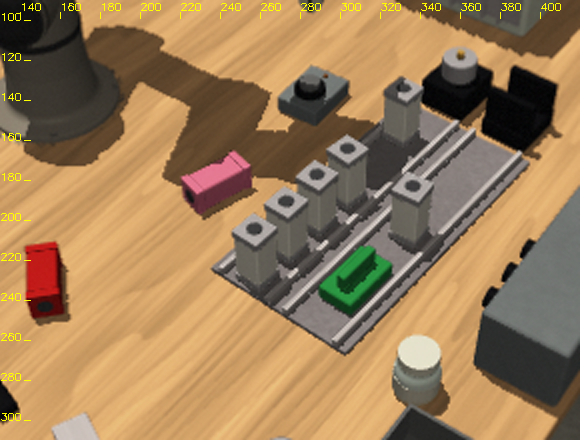

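View pics/t27c.png

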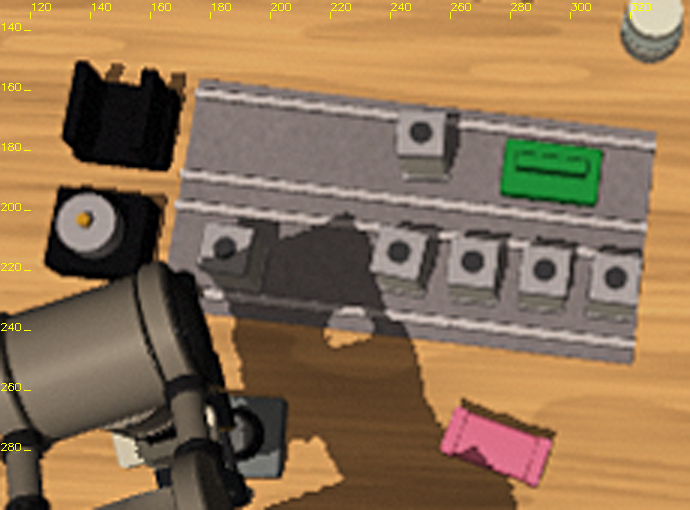

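Run:
```python
from h import *
t=cv2.imread('pics/t27.png');crop(t,165,185,255,245,8,'z1')
s=cv2.imread('pics/s27.png');crop(s,300,115,380,175,9,'z2')
print(w('top',[(185.3,212.7),(243,213.7),(267.7,217.3),(291.3,220),(315,222.5)],102).round(0)[:,:2].tolist(),w('scene',[(331.5,135.3)],102))
```

```text
[[515.0, 243.0], [522.0, 86.0], [516.0, 17.0], [512.0, -48.0], [510.0, -113.0]] [[516.66105514 238.13647227 102.        ]]
```

View pics/z1.png

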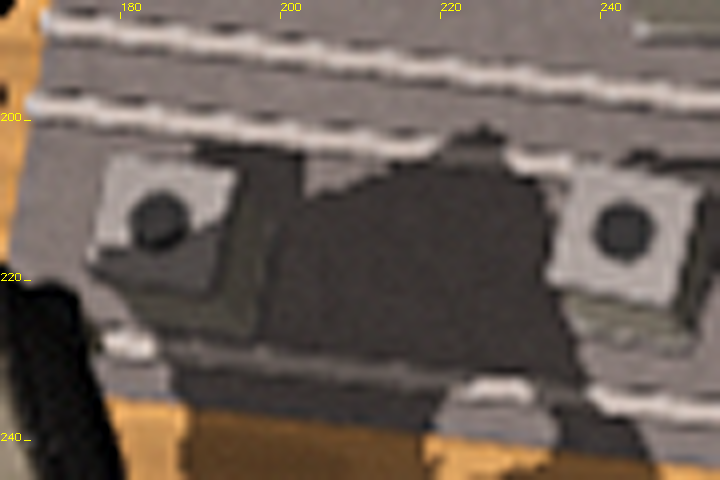

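View pics/z2.png

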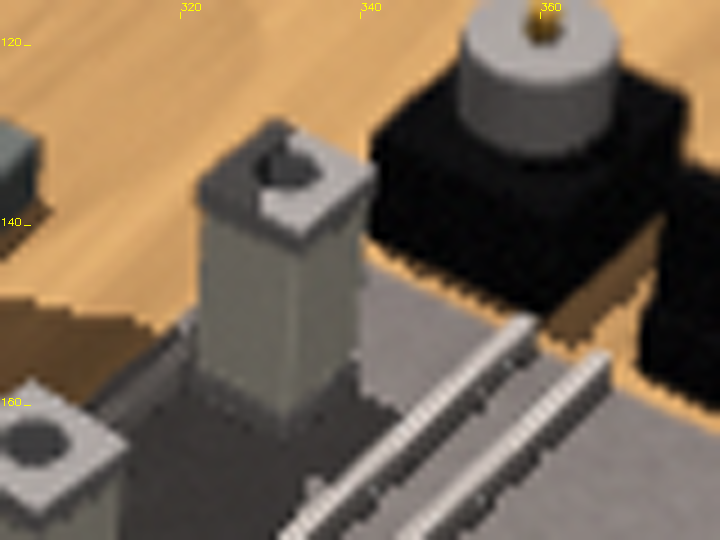

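Run:
```python
from h import *
# corners in local order: (+x,+y),(+x,-y),(-x,-y),(-x,+y)
T=np.array([(179.8,203.8),(194.8,206.3),(191.5,222.3),(176.3,218.5)])
S=np.array([(341.7,133.9),(333.3,142.6),(322.2,136.7),(330.6,128.3)])
# scene: +x to right/down..., +y up-right
L=np.array([(22,22,48),(22,-22,48),(-22,-22,48),(-22,22,48)],float)
for order in range(4):
    S2=np.roll(S,order,0)
    def P(p,l): return Rn.from_euler('xyz',[p[4],p[5],p[3]]).apply(l)+p[:3]
    f=lambda p:np.r_[(proj('top',P(p,L))-T).ravel(),(proj('scene',P(p,L))-S2).ravel(),3*p[4],3*p[5]]
    r=least_squares(f,[516,241,54,-.05,0,0]); print(order,round(r.cost,1),r.x[:3].round(1),np.degrees(r.x[3:]).round(1))
    if r.cost<40:
        B=L*[1,1,-1]; print(proj('top',P(r.x,B)).round(1).tolist(),proj('scene',P(r.x,B)).round(1).tolist()); print(P(r.x,B).round(0).tolist())
```

```text
0 1.2 [518.1 248.8  50.4] [-6.4  7.1 -2.3]
[[182.3, 209.3], [197.3, 212.1], [194.2, 226.7], [179.2, 223.9]] [[343.5, 156.5], [334.7, 164.9], [323.7, 158.9], [332.5, 150.7]]
[[545.0, 274.0, 6.0], [540.0, 230.0, 1.0], [496.0, 235.0, -1.0], [501.0, 279.0, 5.0]]
1 151.7 [539.4 281.5  81.7] [ -8.3  59.7 -48. ]
2 453.0 [505.6 205.1  70.4] [-23.5 -54.8 -13.3]
3 159.1 [495.3 226.   58. ] [-35.9 -32.5   9. ]
```

Run:
```python
from h import *
print(proj('scene',[(535,217,102),(535,217,6)]),proj('top',[(495,218,102),(495,218,6)]))
L=np.array([(22,22),(22,-22),(-22,-22),(-22,22)],float)
T=np.array([(179.8,203.8),(194.8,206.3),(191.5,222.3),(176.3,218.5)])
for n,Q in (('top',T),('scene',np.array([(341.7,133.9),(333.3,142.6),(322.2,136.7),(330.6,128.3)]))):
    def W(p):
        c,s=np.cos(p[2]),np.sin(p[2]); return np.c_[L@np.array([[c,s],[-s,c]])+p[:2],np.full(4,102.)]
    r=least_squares(lambda p:(proj(n,W(p))-Q).ravel(),[516,241,-.05]); print(n,r.x[:2].round(1),np.degrees(r.x[2]).round(1),r.cost.round(2))
```

```text
[[332.93649535 141.35230482]
 [331.11450131 165.40372264]] [[193.78534592 220.35853431]
 [199.62375651 227.09933737]]
top [515.  242.5] -7.3 0.47
scene [517.8 238.8] -2.9 1.15
```

Run:
```python
from plant import *
print(close_job())
```

```text
the job is handed in; nothing more can be done
None
```

I finished the job and handed it in at about 55 s of the 210 s allowed. No verdict comes back, so the checks below are my own.

- **Cover:** The near lane is the wired one, since the nickel contact head stands at its left end. I laid the green cover first, rib up and flat on the floor of the far lane.
- **Fuses:** All four fallen fuses now stand in the near lane, three right of that lane's own fuse and one left of it. The grip force was the fixed 30 N. In the last pictures both lanes' own fuses were still standing, and I saw no other item moved.
- **Start button:** I pressed it last, until the force reading rose to 23 N. The spring needs only 4 N, so I take the button to have been fully down, but I had no direct reading of its travel. The arm then backed clear, touching nothing.

**Left fuse moved after placing:** Between my release of the left fuse and the button press it shifted about 25 mm, to roughly (516, 241) mm. It is probably the random knock mentioned in the task. It still stands between the curbs, about 2–3 mm from the near one by my estimate, so I left it alone.

**Checks that disagreed:** The two cameras differ by about 4–5 mm on that fuse's position. A fit that allowed tilt gave up to 7°, but that figure is poorly determined, and the pictures show it standing upright.

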